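Draw the platform halves together with the cam lock

ROBOT

A 7-joint arm with a two-finger parallel gripper is mounted at the origin on the work surface. World frame = base frame: x ahead of the robot, y to its left, z up, the work surface at z = 0. Lengths are in m, angles in rad, forces in N, time in s.
With the tool pointing down it reaches from about 0.4 to 0.9 m from the base axis. Payload 5.5 kg.
Tool frame: the origin (TCP) lies midway between the tips of the shut fingers; the grasp point (between the pads) lies robot.pinch_z behind it (robot.pinch_z is the distance from the TCP to the grasp point, in m); x points along the fingers, y is the direction in which the jaws open and shut, and the axes are right-handed (so a half turn about x gives the same grasp; the last joint's range is limited). The gripper opens to 85 mm and grips with 20 to 120 N. Pads are 22 mm wide; open, the fingers measure 114 mm over their backs; the gripper's body (76 mm by 85 mm) begins 54 mm behind the grasp point. The pads swing forward as they close: fully open they stand 13 mm farther back than shut.
Start: joints at [-0.956, 0.501, -0.427, 1.55, 0.221, 1.138, -0.21], TCP at [0.224, 0.61, 0.231] pointing down, gripper open.
Joint ranges: [-2.88, 2.88], [-0.31, 2.03], [-1.54, 1.56], [0.2, 2.42], [-1.41, 4.55], [0.19, 2.02], [-2.57, 2.57]. Speed limits (rad/s): [2.57, 2.57, 3.14, 3.14, 3.14, 3.14, 3.14].

INTERFACE

Orientations are given as a 3x3 rotation matrix whose columns are the frame's x, y, z axes.
In Python, from rig import get_obs, optics, hand_in, robot gives the robot as it stands.
- The arm moves only by the tool step_arm, never from a script. Its argument "steps" is a list of rows, each a list of 3 entries, a list of its own where there are three numbers: the turn, a rotation vector about the tool's x, y, z in degrees, then the shift along the tool's x, y, z in mm, then the gripper's target within -1 to 1 (fully open at 1, half-way at 0, shut at -1). In form: [[[ax, ay, az], [x, y, z], grip], ...]. A call has 1 to 10 rows; each row is the pose to reach, as a shift and turn from the pose measured when the call began, along the tool's axes at that moment; what a row does not reach only later rows make up. A row lasts 1/12 s, in which the tool goes at most 41.7 mm and 7.16 degrees, less where a joint would pass 70% of its speed; a pose out of reach is approached as far as the arm can. A call with a gripper value outside its range is refused whole. The fingers move at their own pace and stop on an object; the grip force is fixed at half the most. Time passes only in rows, so rows that repeat a pose let the fingers close. It gives the time, the measured TCP pose, the force and the opening at its end, in the units of the state.
- get_obs(): the state, without advancing time (a new reading comes with each control period).
- optics.capture(name): name is "scene" or "top" or "wrist"; returns a dict with "image" (400x640x3 uint8, blue, green, red), "fx", "fy", "cx", "cy" (pixels), "rvec" (rotation vector, rad) and "tvec" (3), from world to camera coordinates, as OpenCV has them. Camera axes: x right, y down, z forward; pixel columns grow to the right and rows downward; lengths in m; the calibration is good to about 2 mm. A picture is of the moment at which its call begins. There is no depth.
- hand_in(): hands the job in, once; it reports no verdict.
The state is a dict: "t": time; "joint_positions": joint angles; "qvel": joint speeds; "joint_torque": joint torques, N m; "tool_pos": TCP position; "orientation": TCP orientation; "force": force on the tool from outside, world axes, zero at the start; "ft_torque": the same for the moment, N m; "finger_gap": finger opening in m.
Only numpy, scipy, OpenCV 4.12 (cv2) and the standard library are available. Lean on these libraries where they do the work, as an engineer would, in place of code of your own. Each camera call takes 0.05 s, during which the arm holds its last target.

TASK

Join the two halves of the plywood demonstration platform: slide the loose half in along its rails until its bolt pin rests in the open mouth of the cam, then swing the red crank clockwise (seen from above) about half a turn, so that the hook catches the pin and pulls the seam tight on its rubber seal. Stop when the crank comes up firm (how far that is differs from one time to the next) and never force it; then let go, and leave the things standing around where they are.

Things in the scene. Friction and masses are not known exactly. Their poses are not given: they have to be found in the camera images.
- deck: Fixed half: plywood 190 x 150 x 36 mm. Origin: middle of its seam edge, at table height; +y points from the seam into it (covers y 0 to 150, x -95 to 95 mm). Aluminium rails 12 wide, 24 high, inner faces at x = -97 and 97, run from y = 150 to -120 and guide the loose half. Two black rubber seal pads on the seam face stand 3 to 8 mm proud; how much differs each time and cannot be known beforehand.
- panel: Loose half: plywood, 190 mm wide (x), 120 deep, 36 thick, about 0.75 kg, flat on the table between the rails, 2 mm play each side. Origin: middle of its seam edge, underneath; axes as deck; covers y 0 to -120. Starts 42 to 60 mm out; push it towards deck +y. On top a steel bolt bar (top 44 mm above the table) reaches 46 mm past the seam edge; its block is 40 mm wide, 48 high, y -50 to -20.
- push_face (a point): Middle of the loose half's outer face (the one to push on), 18 mm above the table, 120 mm behind its seam edge. Sliding it takes 3 to 6 N; the pin then stops hard on the cam's seat, its axis 30 mm from the cam axis, the plywood edges 11 mm apart (20 N there does no harm).
- pin (a point): Brass pin on the bolt bar's end: upright, 8 mm diameter, 42 to 59 mm above the table, 43 mm ahead of the loose half's seam edge; the point is on the pin's axis, 53 mm high.
- pivot (a point): Point on the cam's upright axis, 62 mm from the seam on the fixed half, at the height of the crank knob's middle (97 mm above the table). The hook reaches 42 mm from this axis.
- cam: Steel cam with hook and red crank; origin on its upright axis at table height. The crank points along its own -y. At 0 rad the crank points to deck -y and the mouth is open; it starts 0 to 0.25 rad clockwise (from above) of that. From 0.45 rad on the hook runs behind a pin within 34 mm of the axis and draws it in 3.2 mm per rad; the seal is met at 2.0 to 3.6 rad; limit 4.25. It stays where left.
- grip (a point): Middle of the black crank knob: upright, 18 mm diameter, 72 to 112 mm above the table, spinning freely, 50 mm from the cam axis; point on its axis, 97 mm high. Red arm below it: top at 68 mm. Swinging takes 1 to 3 N along the path until the seal is met, then the force climbs: a tight joint needs about 4 to 6 N, above about 7 N the bolt is overloaded. Swing slowly and read the force.
- oil: Bystander: amber bottle, 60 mm diameter, 150 mm tall, yellow cap; origin under its centre.
- beaker: Bystander: clear open beaker, 84 mm diameter, 110 mm tall; origin under its centre.
- glove_box: Bystander: blue box, 120 x 220 x 70 mm; origin under its centre.

How it is judged:
By the outcome, as a careful person would: the job done as asked, in the order asked, and still so for the second after the job is handed in, with the robot touching nothing.
It also fails if it takes over 72 s, if anything falls off the work surface, if the arm or the gripper's body presses on something with over 40 N, if the wrist force passes 120 N, or if a joint passes its speed limit or range.

## Working session

There is one attempt and no reset: what is moved stays moved. The work goes in short steps, Python scripts to look and compute and a tool call to move; the robot and the scene stay as the last step left them, time stands still between calls to the robot, and variables do not carry over. Pictures are saved under pics/ and viewed, and the job is handed in when it is done.

Besides the shell and the picture viewer there is one more tool, called after "Call:" in YAML: its name, and indented under it one key for each argument. step_arm: Moves the arm, as the interface text tells. Its arguments: {"type":"object","properties":{"steps":{"type":"array"}},"required":["steps"]}

```bash
ls; mkdir -p pics
python3 - <<'E'
from rig import get_obs, optics, robot
import cv2
o=get_obs(); print(o); print(robot.pinch_z)
for n in ("scene","top","wrist"):
    c=optics.capture(n); cv2.imwrite(f"pics/{n}0.png",c["image"]); print(n,c["fx"],c["fy"],c["cx"],c["cy"],c["rvec"],c["tvec"])
E
```

```text
pics
{'t': 0.0, 'joint_positions': array([-0.95580973,  0.5018247 , -0.42675979,  1.55145375,  0.22076735,
        1.1383096 , -0.21032435]), 'qvel': array([-0.00105146, -0.00029065,  0.00019726,  0.00079068,  0.00132117,
        0.00058319,  0.00031671]), 'joint_torque': array([ 1.28605363e-03, -5.69547164e+01, -5.81561387e+00, -2.80927956e+01,
        1.05237614e-02,  1.24340469e-02, -3.15830630e-05]), 'tool_pos': array([0.22378473, 0.60951776, 0.23026953]), 'orientation': array([[-7.38821690e-04,  3.44584223e-01,  9.38755116e-01],
       [-1.80384926e-03,  9.38753385e-01, -3.44585008e-01],
       [-9.99998100e-01, -1.94795960e-03, -7.19933665e-05]]), 'force': array([ 0.14389516, -0.36268005,  0.83899642]), 'ft_torque': array([-0.0196494 , -0.04026055, -0.03282597]), 'finger_gap': 0.08580203680888154}
0.0187
scene 476.1427885773259 476.1427885773259 316.86682194569437 198.32267676061724 [ 1.89879561  1.59667296 -0.66969456] [-0.1673169  -0.32566541  1.63710351]
top 408.1459133200598 408.1459133200598 319.00956527241107 204.2396965060332 [ 2.15528478 -2.10592096  0.21395092] [0.08710717 0.57518912 0.9172572 ]
wrist 299.2954526421219 299.2954526421219 319.85498362701935 201.51629175183183 [-2.35809823 -1.64497876 -0.25580481] [-0.64851557 -0.03883291  0.38106255]
```

View pics/scene0.png

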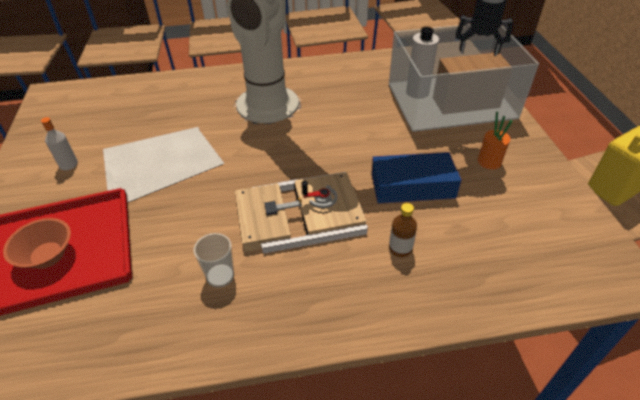

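View pics/top0.png

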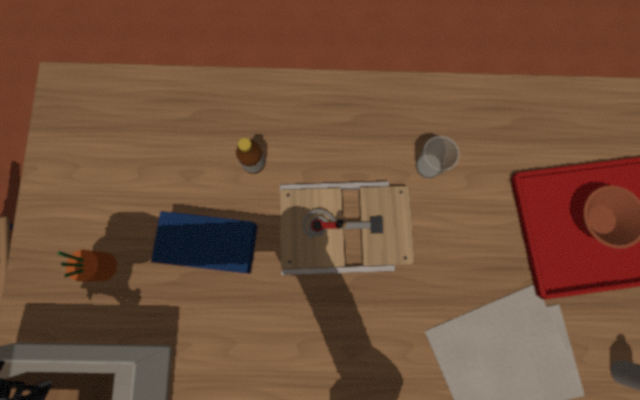

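View pics/wrist0.png

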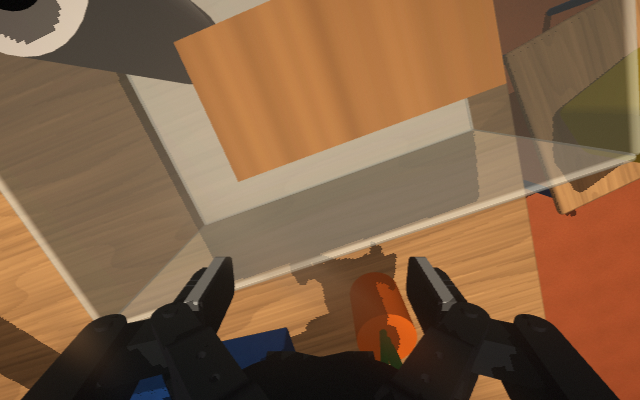

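```bash
cat > h.py <<'E'
import numpy as np, cv2
def cam(c):
    R,_=cv2.Rodrigues(np.array(c["rvec"],float)); t=np.array(c["tvec"],float).ravel()
    K=np.array([[c["fx"],0,c["cx"]],[0,c["fy"],c["cy"]],[0,0,1.]]); return K,R,t
def ray(c,u,v,z):
    K,R,t=cam(c); d=R.T@np.linalg.solve(K,[u,v,1.]); C=-R.T@t
    return C+d*(z-C[2])/d[2]
def proj(c,p):
    K,R,t=cam(c); q=K@(R@np.array(p,float)+t); return q[:2]/q[2]
E
python3 - <<'E'
from rig import *
from h import *
c=optics.capture("top"); im=c["image"]
cv2.imwrite("pics/topz.png",cv2.resize(im[165:290,260:435],None,fx=4.5,fy=4.5,interpolation=cv2.INTER_CUBIC))
s=optics.capture("scene"); 
cv2.imwrite("pics/scz.png",cv2.resize(s["image"][165:260,225:375],None,fx=5.2,fy=5.2,interpolation=cv2.INTER_CUBIC))
for n,u,v,z in [("deck corner farleft",280,187,.036),("panel rt",411,187,.036),("panel rb",412,263,.036)]:
    print(n,ray(c,u,v,z))
print(-cam(c)[1].T@cam(c)[2])
for n,u,v in [("oilbase",253,166),("beaker base",428,168),("glove",152,262),("glove",251,272),("glove",256,222),("tray",515,175),("tray",540,297),("paper",427,333)]: print(n,ray(c,u,v,0))
E
```

```text
deck corner farleft [0.61648269 0.19603432 0.036     ]
panel rt [ 0.62464153 -0.12394356  0.036     ]
panel rb [ 0.44032449 -0.12261575  0.036     ]
[0.39394691 0.11252916 1.00594929]
oilbase [0.67778076 0.26989085 0.        ]
beaker base [ 0.68428819 -0.17744446  0.        ]
glove [0.43031478 0.50186544 0.        ]
glove [0.41165357 0.26106115 0.        ]
glove [0.53422612 0.25508403 0.        ]
tray [ 0.67160011 -0.40094075  0.        ]
tray [ 0.36719987 -0.44146488  0.        ]
paper [ 0.27781561 -0.16375876  0.        ]
```

View pics/topz.png

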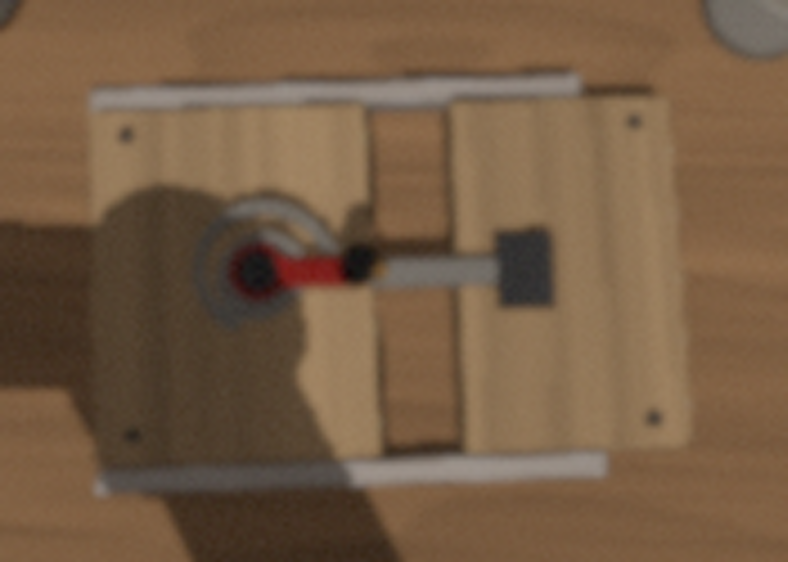

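View pics/scz.png

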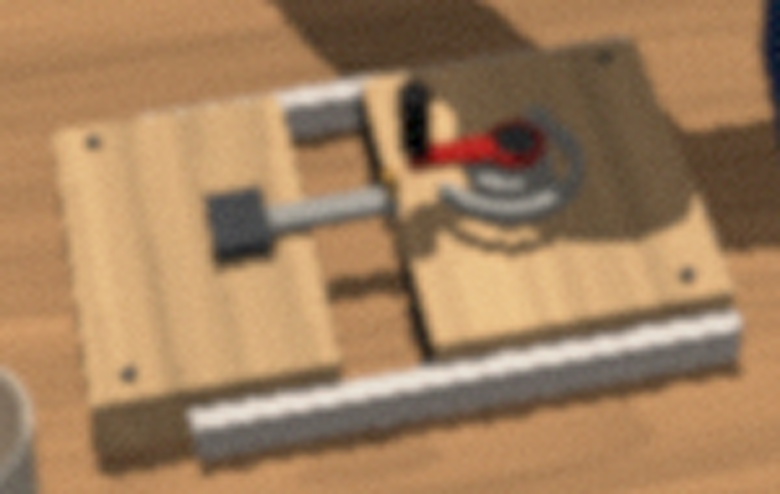

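Run:
```python
from rig import *
from h import *
c=optics.capture("top")
f=lambda x,y,z: ray(c,(x+.5)/4.5-.5+260,(y+.5)/4.5-.5+165,z)
for n,x,y,z in [("dLT",90,110,.036),("dLB",100,467,.036),("dST",370,104,.036),("dSB",380,457,.036),("pST",452,100,.036),("pSB",463,452,.036),("pOT",670,95,.036),("pOB",690,445,.036),("railTopR",579,82,.024),("railBotR",605,464,.024),("railTL",92,98,.024),("railBL",98,490,.024),("blockT",524,230,.048),("blockB",527,305,.048),("knobtop",359,262,.112),("hub",258,270,.072)]:
    p=f(x,y,z); print(n,(p*1000).round(1))
```

```text
dLT [611.3 196.8  36. ]
dLB [421.  184.1  36. ]
dST [618.5  45.4  36. ]
dSB [429.4  38.   36. ]
pST [621.9   0.9  36. ]
pSB [432.9  -5.4  36. ]
pOT [ 627.7 -117.9   36. ]
pOB [ 439.2 -124.8   36. ]
railTopR [636.7 -70.5  24. ]
railBotR [428.8 -82.3  24. ]
railTL [620.8 197.   24. ]
railBL [409.3 185.5  24. ]
blockT [549.5 -36.1  48. ]
blockB [509.6 -37.5  48. ]
knobtop [521.2  55.2 112. ]
hub [521.5 104.4  72. ]
```

Call:
step_arm:
  steps:
    - [[6.6,0,0],[0,-29,26],-1]
    - [[13.2,0,0],[0,-58,52],-1]
    - [[19.8,0,0],[0,-87,78],-1]
    - [[26.4,0,0],[0,-116,104],-1]
    - [[33,0,0],[0,-145,130],-1]
    - [[39.6,0,0],[0,-174,156],-1]
    - [[46.2,0,0],[0,-203,182],-1]
    - [[52.8,0,0],[0,-232,208],-1]
    - [[59.4,0,0],[0,-261,234],-1]
    - [[66,0,0],[0,-290,260],-1]

```text
t: 1.13
tool_pos: [0.3684, 0.2464, 0.2314]
orientation: [[0.0, 0.998, 0.062], [-0.0, 0.062, -0.998], [-1.0, 0.0, 0.0]]
force: [1.2, -0.5, -0.0]
finger_gap: -0.0
```

```bash
cat >> h.py <<'E'
from scipy.spatial.transform import Rotation as Ro
YAW=np.radians(3.3)
DX=np.array([np.cos(YAW),np.sin(YAW),0]); DY=np.array([-np.sin(YAW),np.cos(YAW),0])
RT=np.column_stack([[0,0,-1.],DX,-DY])
def go(target):
    from rig import get_obs
    o=get_obs(); R=o["orientation"]; d=R.T@(np.array(target)-o["tool_pos"])*1000
    rv=Ro.from_matrix(R.T@RT).as_rotvec(degrees=True)
    f=o["force"]
    print("t %.2f pos"%o["t"],(o["tool_pos"]*1000).round(1),"shift",d.round(1),"turn",rv.round(2),"F",f.round(2),"Fdeck",(f@DX).round(2),(f@DY).round(2),"gap",round(o["finger_gap"],4),"q",o["joint_positions"].round(2))
E
python3 -c "
from h import *
go([.535,-.165,.231])"
```

```text
t 1.13 pos [368.4 246.4 231.4] shift [  0.5 140.9 420.9] turn [ 0.23  0.   -0.02] F [ 1.23 -0.53 -0.04] Fdeck 1.19 -0.6 gap -0.0 q [-0.55  0.1  -0.11  2.05  0.01  0.99 -0.6 ]
```

Call:
step_arm:
  steps:
    - [[0,0,0],[0,13,38],-1]
    - [[0,0,0],[0,26,77],-1]
    - [[0,0,0],[0,39,116],-1]
    - [[0,0,0],[0,52,155],-1]
    - [[0,0,0],[0,65,194],-1]
    - [[0,0,0],[0,78,233],-1]
    - [[0,0,0],[0,91,272],-1]
    - [[0,0,0],[0,104,311],-1]
    - [[0,0,0],[0,117,350],-1]
    - [[0,0,0],[0,130,389],-1]

```text
t: 1.97
tool_pos: [0.5226, -0.1357, 0.2318]
orientation: [[0.001, 0.998, 0.062], [-0.0, 0.062, -0.998], [-1.0, 0.001, 0.0]]
force: [0.9, -0.6, -0.7]
finger_gap: 0.0
```

Run:
```python
from h import *
go([.535,-.165,.231])
from rig import optics
c=optics.capture("wrist"); cv2.imwrite("pics/w1.png",c["image"])
c=optics.capture("top"); cv2.imwrite("pics/t1.png",cv2.resize(c["image"][150:290,260:450],None,fx=4,fy=4,interpolation=cv2.INTER_CUBIC))
```

```text
t 1.97 pos [ 522.6 -135.7  231.8] shift [ 0.8 10.6 30. ] turn [ 0.26  0.   -0.06] F [ 0.91 -0.62 -0.66] Fdeck 0.88 -0.68 gap 0.0 q [-0.    0.27  0.25  1.85 -0.08  1.03  0.34]
```

View pics/w1.png

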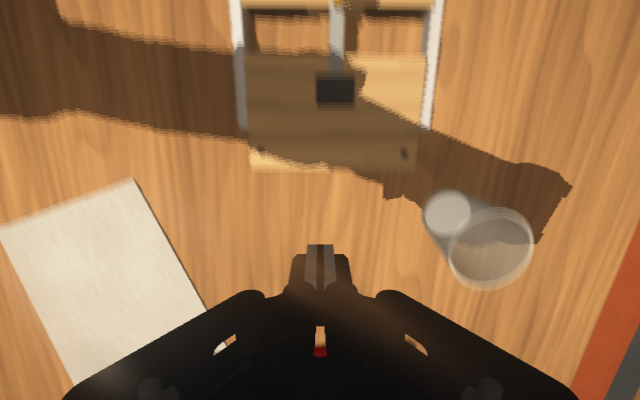

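View pics/t1.png

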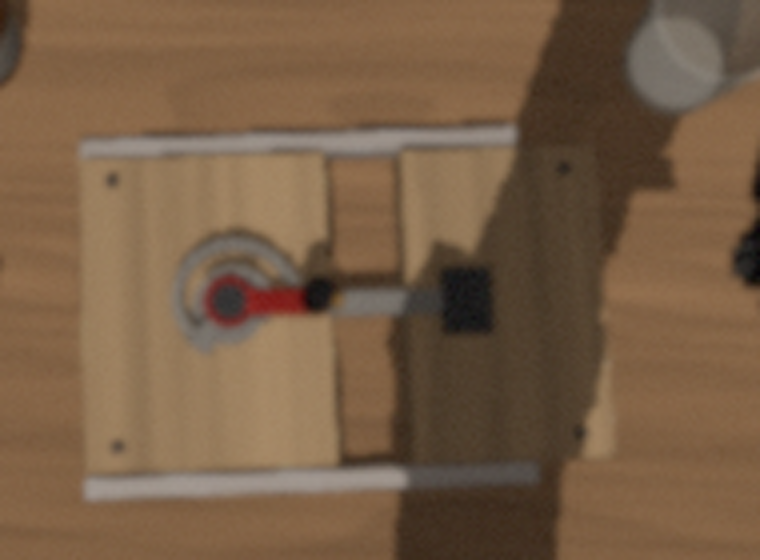

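Run:
```python
from h import *
from rig import optics
c=optics.capture("wrist")
for n,u,v,z in [("pOL",250,170,.036),("pOR",415,173,.036),("railL",240,128,.024),("railR",428,128,.024),("beaker base",447,213,0),("beakertop",490,247,.11)]:
    print(n,(ray(c,u,v,z)*1000).round(1))
print(proj(c,[.5226,-.1357,.2318]))
```

```text
pOL [ 442.2 -139.7   36. ]
pOR [ 632.6 -133.6   36. ]
railL [429.2 -94.1  24. ]
railR [643.6 -83.2  24. ]
beaker base [ 695.6 -193.1    0. ]
beakertop [ 692.2 -188.2  110. ]
[320.72798138 247.60927991]
```

Run:
```python
from h import *
from rig import optics
go([.535,-.165,.231])
c=optics.capture("wrist"); cv2.imwrite("pics/w2.png",c["image"])
for n,u,v,z in [("pOL",250,170,.036),("pOR",415,173,.036),("railL",240,128,.024),("railR",428,128,.024),("beaker base",447,213,0)]:
    print(n,(ray(c,u,v,z)*1000).round(1))
```

```text
t 2.12 pos [ 522.4 -138.   231.5] shift [ 0.5 11.1 27.7] turn [-0.15  0.11 -0.03] F [-0.7   0.75 -0.8 ] Fdeck -0.65 0.79 gap -0.0001 q [-0.    0.28  0.25  1.85 -0.08  1.03  0.33]
pOL [ 441.1 -135.3   36. ]
pOR [ 631.1 -128.5   36. ]
railL [427.8 -89.7  24. ]
railR [642.  -78.2  24. ]
beaker base [ 694.  -187.5    0. ]
```

View pics/w2.png

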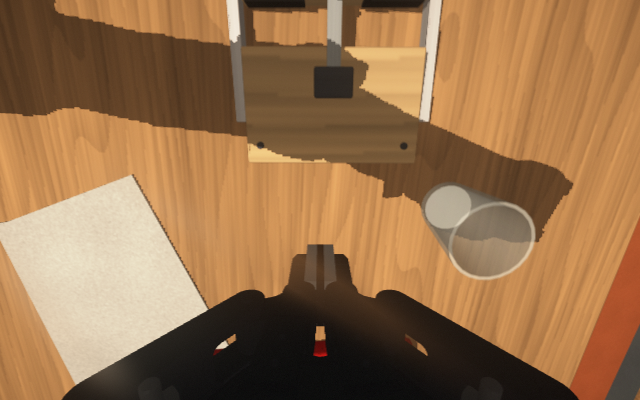

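Call:
step_arm:
  steps:
    - [[0,0,0],[20,11,18],-1]
    - [[0,0,0],[50,11,18],-1]
    - [[0,0,0],[80,11,18],-1]
    - [[0,0,0],[110,11,18],-1]
    - [[0,0,0],[140,11,18],-1]
    - [[0,0,0],[170,11,18],-1]
    - [[0,0,0],[195,11,18],-1]
    - [[0,0,0],[215,11,18],-1]
    - [[0,0,0],[218,11,18],-1]
    - [[0,0,0],[218,11,18],-1]

```text
t: 3.0
tool_pos: [0.5326, -0.1502, 0.0121]
orientation: [[-0.003, 0.998, 0.061], [0.002, 0.061, -0.998], [-1.0, -0.003, -0.002]]
force: [0.1, 0.2, 0.0]
finger_gap: 0.0
```

Run:
```python
from h import *
go([.533,-.1335,.012])
from rig import optics
c=optics.capture("wrist"); cv2.imwrite("pics/w3.png",c["image"])
```

```text
t 3.00 pos [ 532.6 -150.2   12.1] shift [  0.1   1.4 -16.6] turn [ 0.18 -0.11  0.19] F [0.14 0.24 0.04] Fdeck 0.16 0.23 gap 0.0 q [ 0.08  0.62  0.18  1.94 -0.19  0.6   0.45]
```

View pics/w3.png

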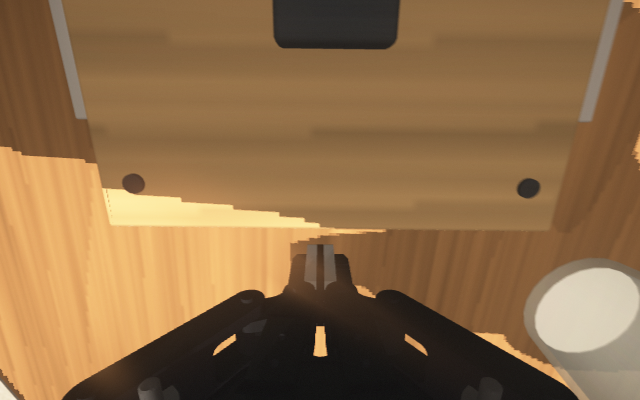

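Call:
step_arm:
  steps:
    - [[0,0,0],[0,0,-5],-1]
    - [[0,0,0],[0,0,-10],-1]
    - [[0,0,0],[0,0,-14],-1]
    - [[0,0,0],[0,0,-18],-1]
    - [[0,0,0],[0,0,-22],-1]
    - [[0,0,0],[0,0,-26],-1]
    - [[0,0,0],[0,0,-29],-1]
    - [[0,0,0],[0,0,-32],-1]
    - [[0,0,0],[0,0,-35],-1]
    - [[0,0,0],[0,0,-38],-1]

```text
t: 3.88
tool_pos: [0.5316, -0.113, 0.0134]
orientation: [[-0.001, 0.998, 0.06], [0.001, 0.06, -0.998], [-1.0, -0.001, -0.001]]
force: [0.6, -1.8, 1.2]
finger_gap: 0.0
```

Run:
```python
from h import *
go([.533,-.1,.012])
```

```text
t 3.88 pos [ 531.6 -113.    13.4] shift [  1.5   2.2 -12.9] turn [ 0.13 -0.04  0.05] F [ 0.65 -1.84  1.24] Fdeck 0.54 -1.88 gap 0.0 q [ 0.01  0.6   0.19  1.97 -0.19  0.59  0.38]
```

Call:
step_arm:
  steps:
    - [[0,0,0],[1,1,-3],-1]
    - [[0,0,0],[1,2,-5],-1]
    - [[0,0,0],[1,2,-7],-1]
    - [[0,0,0],[1,2,-9],-1]
    - [[0,0,0],[1,2,-10],-1]

```text
t: 4.3
tool_pos: [0.5328, -0.1024, 0.0122]
orientation: [[-0.001, 0.998, 0.06], [0.001, 0.06, -0.998], [-1.0, -0.001, -0.001]]
force: [0.3, -2.2, -0.9]
finger_gap: -0.0001
```

Run:
```python
from h import *
go([.533,-.1,.012])
from rig import optics
c=optics.capture("top"); cv2.imwrite("pics/t2.png",cv2.resize(c["image"][165:290,260:435],None,fx=4.5,fy=4.5,interpolation=cv2.INTER_CUBIC))
c=optics.capture("wrist"); cv2.imwrite("pics/w4.png",c["image"])
```

```text
t 4.30 pos [ 532.8 -102.4   12.2] shift [ 0.2  0.4 -2.4] turn [ 0.16 -0.05  0.07] F [ 0.3  -2.15 -0.87] Fdeck 0.17 -2.17 gap -0.0001 q [-0.01  0.6   0.18  1.97 -0.19  0.59  0.37]
```

View pics/t2.png

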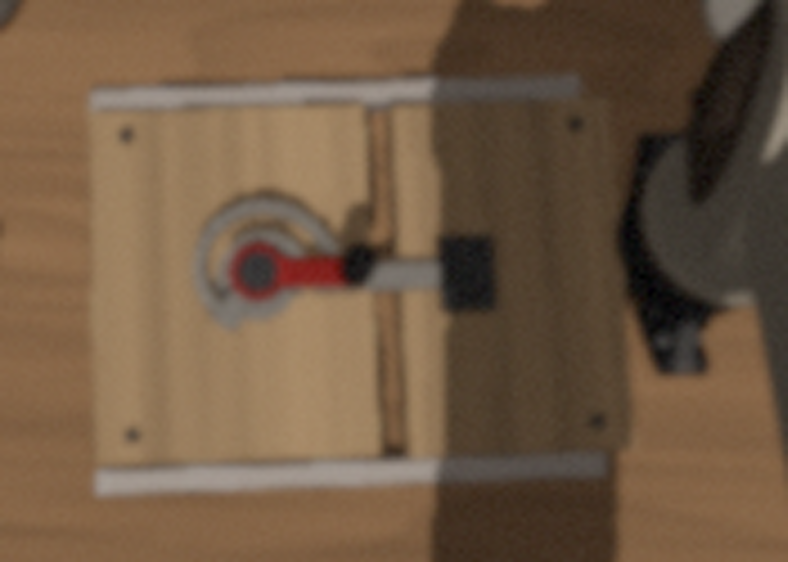

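View pics/w4.png

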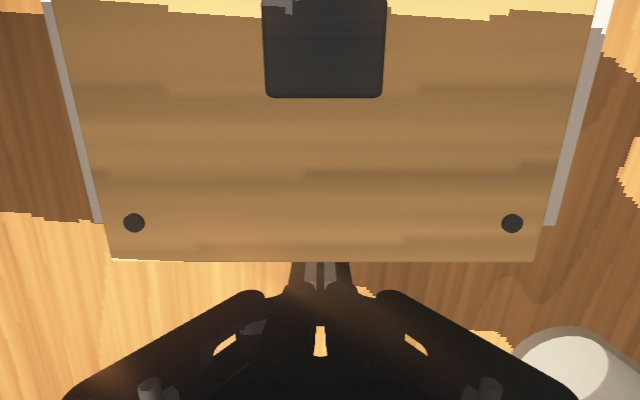

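Call:
step_arm:
  steps:
    - [[0,0,0],[0,0,-1],-1]
    - [[0,0,0],[0,0,-2],-1]
    - [[0,0,0],[0,0,-3],-1]

```text
t: 4.65
tool_pos: [0.5326, -0.0995, 0.0123]
orientation: [[-0.001, 0.998, 0.06], [0.001, 0.06, -0.998], [-1.0, -0.001, -0.001]]
force: [-0.6, -4.1, -0.3]
finger_gap: -0.0001
```

Run:
```python
from h import *
go([.533,-.1,.012])
```

```text
t 4.65 pos [532.6 -99.5  12.3] shift [0.3 0.4 0.5] turn [ 0.15 -0.05  0.07] F [-0.63 -4.1  -0.31] Fdeck -0.86 -4.06 gap -0.0001 q [-0.01  0.6   0.19  1.97 -0.19  0.59  0.36]
```

Call:
step_arm:
  steps:
    - [[0,0,0],[0,0,-1],-1]
    - [[0,0,0],[0,0,-2],-1]
    - [[0,0,0],[0,0,-2],-1]

```text
t: 4.9
tool_pos: [0.5325, -0.0994, 0.0123]
orientation: [[-0.001, 0.998, 0.059], [-0.001, 0.059, -0.998], [-1.0, -0.001, 0.001]]
force: [0.7, -6.5, -2.4]
finger_gap: -0.0002
```

Run:
```python
from h import *
go([.533,-.1,.012])
```

```text
t 4.90 pos [532.5 -99.4  12.3] shift [0.3 0.4 0.6] turn [0.07 0.07 0.04] F [ 0.68 -6.54 -2.41] Fdeck 0.3 -6.57 gap -0.0002 q [-0.02  0.6   0.19  1.97 -0.19  0.58  0.36]
```

Call:
step_arm:
  steps:
    - [[0,0,0],[0,0,-2],-1]
    - [[0,0,0],[0,0,-3],-1]
    - [[0,0,0],[0,0,-4],-1]
    - [[0,0,0],[0,0,-4],-1]

```text
t: 5.23
tool_pos: [0.5325, -0.0994, 0.0124]
orientation: [[0.001, 0.998, 0.056], [-0.005, 0.056, -0.998], [-1.0, 0.0, 0.005]]
force: [0.6, -9.9, -2.6]
finger_gap: -0.0005
```

Run:
```python
from h import *
go([.533,-.1,.012])
```

```text
t 5.23 pos [532.5 -99.4  12.4] shift [0.4 0.5 0.7] turn [-0.1   0.3  -0.02] F [ 0.57 -9.89 -2.64] Fdeck -0.0 -9.91 gap -0.0005 q [-0.02  0.6   0.19  1.97 -0.19  0.58  0.35]
```

Call:
step_arm:
  steps:
    - [[0,0,0],[0,0,8],-1]
    - [[0,0,0],[0,0,18],-1]
    - [[0,0,0],[0,0,28],-1]
    - [[0,0,0],[-10,0,30],-1]
    - [[0,0,0],[-40,0,30],-1]
    - [[0,0,0],[-75,0,30],-1]
    - [[0,0,0],[-110,0,30],-0.2]
    - [[0,0,0],[-145,0,30],-0.2]
    - [[0,0,0],[-175,0,30],-0.2]
    - [[0,0,0],[-180,0,30],-0.2]

```text
t: 6.07
tool_pos: [0.5375, -0.129, 0.1993]
orientation: [[0.011, 0.998, 0.056], [-0.006, 0.056, -0.998], [-1.0, 0.01, 0.007]]
force: [0.6, -0.4, -0.2]
finger_gap: 0.0342
```

Run:
```python
from h import *
from rig import optics
import time
c=optics.capture("top")
cv2.imwrite("pics/t3.png",cv2.resize(c["image"][165:290,260:435],None,fx=4.5,fy=4.5,interpolation=cv2.INTER_CUBIC))
s=optics.capture("scene"); 
cv2.imwrite("pics/s3.png",cv2.resize(s["image"][165:260,225:375],None,fx=5.2,fy=5.2,interpolation=cv2.INTER_CUBIC))
w=optics.capture("wrist"); cv2.imwrite("pics/w5.png",w["image"])
np.save("w5.npy",[w[k] for k in("fx","fy","cx","cy")]+list(w["rvec"])+list(w["tvec"]))
go([.5215,.055,.19])
```

```text
t 6.22 pos [ 534.1 -128.1  193.3] shift [   2.4   -2.3 -183.5] turn [-0.08  0.28 -0.1 ] F [-0.05  0.03 -0.49] Fdeck -0.05 0.03 gap 0.0342 q [-0.03  0.34  0.26  1.87 -0.1   0.95  0.33]
```

View pics/t3.png

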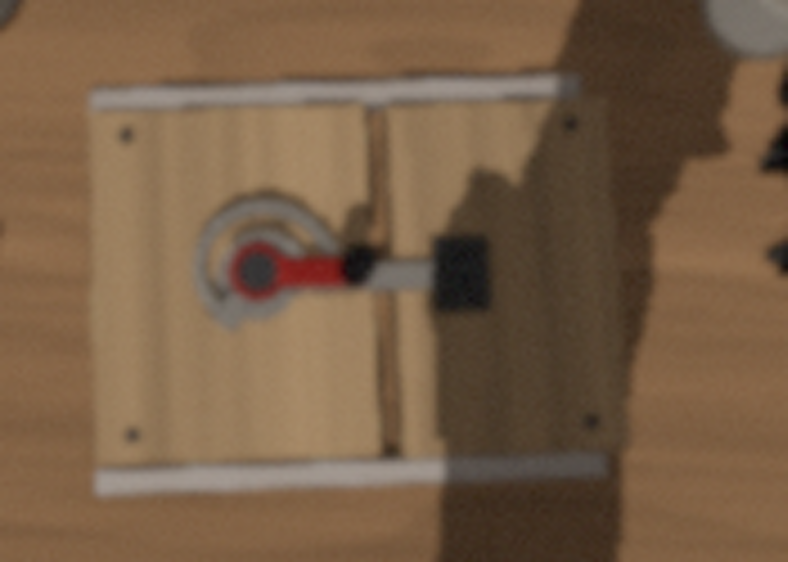

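View pics/s3.png

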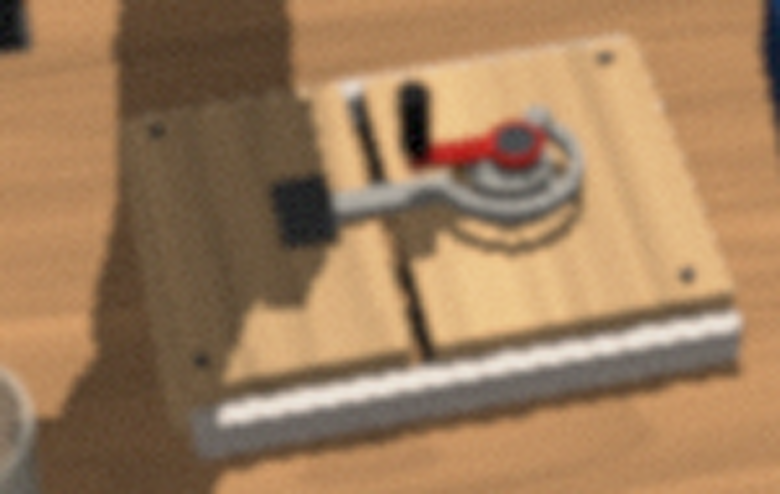

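View pics/w5.png

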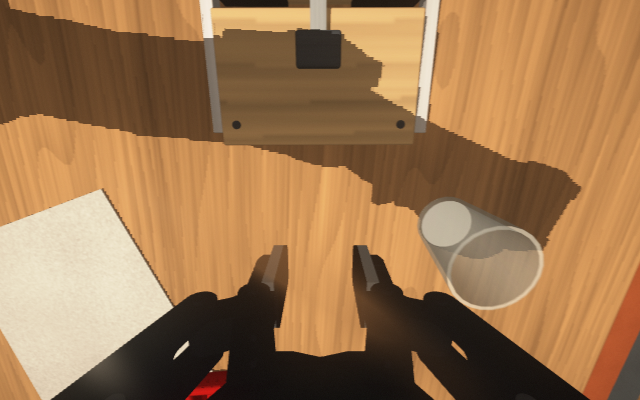

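Run:
```python
from h import *
from rig import optics
c=optics.capture("top"); s=optics.capture("scene")
im=c["image"][165:290,260:435]
m=((im.max(2)<45)).astype(np.uint8)
n,l,st,ce=cv2.connectedComponentsWithStats(m)
for i in range(1,n):
    if st[i,4]>15: print("top dark",st[i],ce[i]+[260,165],(ray(c,*(ce[i]+[260,165]),.112)*1000).round(1))
im=s["image"][165:260,225:375]
m=((im.max(2)<50)).astype(np.uint8)
n,l,st,ce=cv2.connectedComponentsWithStats(m)
for i in range(1,n):
    if st[i,4]>10: print("scene dark",st[i],ce[i]+[225,165],(ray(s,*(ce[i]+[225,165]),.092)*1000).round(1))
print((ray(s,(415+.5)/5.2-.5+225,(92+.5)/5.2-.5+165,.112)*1000).round(1))
# red hub
im=c["image"]; hsv=cv2.cvtColor(im,cv2.COLOR_BGR2HSV)
```

```text
top dark [169  30   6  11  36] [432.5        200.30555556] [ 577.2 -153.2  112. ]
top dark [ 97  53  12  16 177] [362.16384181 225.57062147] [516.3   4.7 112. ]
top dark [77 55  6  8 36] [339.19444444 222.97222222] [520.8  55.6 112. ]
scene dark [ 0  0  5 10 45] [226.77777778 169.66666667] [ 419.2 -141.6   92. ]
scene dark [148   4   2  11  14] [373.42857143 173.85714286] [506.6 237.   92. ]
scene dark [78 17  4 13 45] [304.48888889 188.35555556] [527.2  51.6  92. ]
scene dark [ 53  34  11  13 104] [283.09615385 205.19230769] [576.1  -8.9  92. ]
[525.9  52.3 112. ]
```

Call:
step_arm:
  steps:
    - [[0,0,0],[0,0,-20],0.1]
    - [[0,0,0],[0,-1,-55],0.1]
    - [[0,0,0],[0,-2,-90],0.1]
    - [[0,0,0],[0,-2,-125],0.1]
    - [[0,0,0],[0,-2,-155],0.1]
    - [[0,0,0],[0,-2,-175],0.1]
    - [[0,0,0],[2,-2,-183],0.1]
    - [[0,0,0],[2,-2,-183],0.1]
    - [[0,0,0],[2,-2,-183],0.1]

```text
t: 7.07
tool_pos: [0.5198, 0.0535, 0.1872]
orientation: [[-0.004, 0.998, 0.056], [-0.006, 0.056, -0.998], [-1.0, -0.005, 0.006]]
force: [-0.3, 0.1, 0.5]
finger_gap: 0.0467
```

Run:
```python
from h import *
from rig import optics
go([.5215,.055,.078])
w=optics.capture("wrist"); w=optics.capture("wrist"); cv2.imwrite("pics/w6.png",w["image"])
for k in [(.521,.055,.112),(.526,.052,.112),(.5204,.1036,.07)]: print(proj(w,k))
import pickle; pickle.dump({k:w[k] for k in w if k!="image"},open("w6.pkl","wb"))
```

```text
t 7.07 pos [519.8  53.5 187.2] shift [109.2   2.3  -2. ] turn [-0.1   0.32  0.27] F [-0.26  0.06  0.49] Fdeck -0.26 0.08 gap 0.0467 q [-0.31  0.3   0.18  1.93 -0.06  0.93 -0.05]
[322.50820264 207.70144699]
[328.71843717 211.67241889]
[324.76599924 137.97097855]
```

View pics/w6.png

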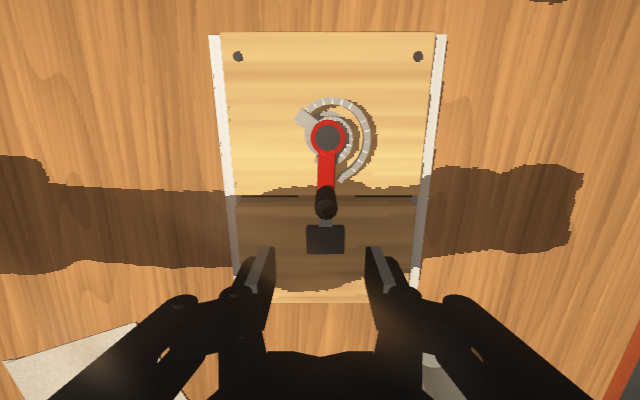

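Run:
```python
from h import *
import pickle
w=pickle.load(open("w6.pkl","rb"))
im=cv2.imread("pics/w6.png"); hsv=cv2.cvtColor(im,cv2.COLOR_BGR2HSV)
print("knob",ray(w,326,209,.112),"hub .072",ray(w,328,137.5,.072),"deck corners",ray(w,222,33,.036),ray(w,435,33,.036))
print("seam ends",ray(w,234,196,.036),ray(w,424,196,.036))
cv2.imwrite("pics/w6z.png",cv2.resize(im[90:260,250:400],None,fx=4,fy=3.5,interpolation=cv2.INTER_CUBIC))
```

```text
knob [0.52376037 0.05408351 0.112     ] hub .072 [0.52308489 0.10435303 0.072     ] deck corners [0.42589805 0.18543243 0.036     ] [0.61187712 0.19516141 0.036     ]
seam ends [0.43101453 0.03623154 0.036     ] [0.62625636 0.04685554 0.036     ]
```

View pics/w6z.png

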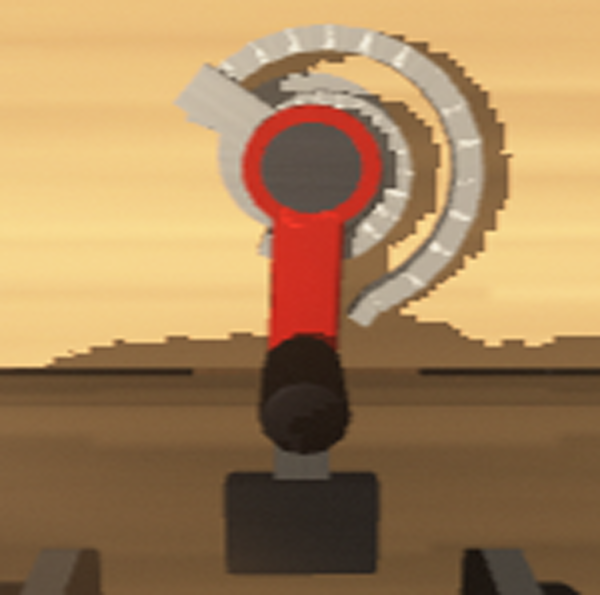

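Call:
step_arm:
  steps:
    - [[0,0,0],[0,4,0],0.1]
    - [[0,0,0],[25,4,0],0.1]
    - [[0,0,0],[50,4,0],0.1]
    - [[0,0,0],[75,4,0],0.1]
    - [[0,0,0],[95,4,0],0.1]
    - [[0,0,0],[105,4,0],0.1]
    - [[0,0,0],[107,4,0],0.1]
    - [[0,0,0],[107,4,0],0.1]

```text
t: 7.83
tool_pos: [0.5241, 0.0508, 0.0806]
orientation: [[-0.004, 0.999, 0.052], [-0.006, 0.052, -0.999], [-1.0, -0.004, 0.006]]
force: [-0.3, 0.6, -0.1]
finger_gap: 0.0467
```

Run:
```python
from h import *
from rig import optics
go([.5235,.054,.080])
w=optics.capture("wrist"); cv2.imwrite("pics/w7.png",w["image"])
```

```text
t 7.83 pos [524.1  50.8  80.6] shift [ 0.6 -0.5 -3.2] turn [-0.34  0.36  0.24] F [-0.26  0.64 -0.07] Fdeck -0.22 0.65 gap 0.0467 q [-0.28  0.46  0.16  1.99 -0.1   0.7  -0.01]
```

View pics/w7.png

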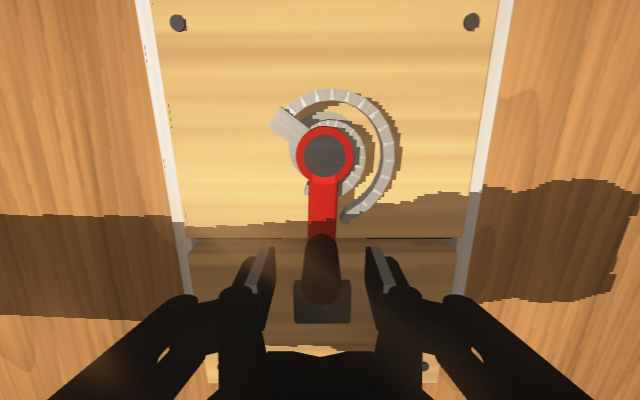

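Call:
step_arm:
  steps:
    - [[0,0.3,0.2],[0,-0.5,-3],0.1]
    - [[0,0.3,0.2],[0,-0.5,-3],0.1]
    - [[0,0.3,0.2],[0,-0.5,-3],-1]
    - [[0,0.3,0.2],[0,-0.5,-3],-1]
    - [[0,0.3,0.2],[0,-0.5,-3],-1]
    - [[0,0.3,0.2],[0,-0.5,-3],-1]
    - [[0,0.3,0.2],[0,-0.5,-3],-1]

```text
t: 8.47
tool_pos: [0.5246, 0.0543, 0.0822]
orientation: [[0.002, 0.999, 0.052], [-0.0, 0.052, -0.999], [-1.0, 0.002, 0.0]]
force: [-1.6, 0.8, 5.5]
finger_gap: 0.0162
```

Run:
```python
from h import *
from rig import optics
go([.5235,.054,.080])
w=optics.capture("wrist"); cv2.imwrite("pics/w8.png",w["image"])
go([.5235,.054,.080])
```

```text
t 8.47 pos [524.6  54.3  82.2] shift [ 2.2 -1.1  0.3] turn [-0.31  0.02 -0.1 ] F [-1.56  0.76  5.46] Fdeck -1.52 0.85 gap 0.0162 q [-0.28  0.46  0.15  1.99 -0.1   0.7  -0.01]
t 8.52 pos [524.6  54.3  82.3] shift [ 2.3 -1.1  0.3] turn [-0.31  0.02 -0.11] F [-1.73  0.09  5.11] Fdeck -1.72 0.19 gap 0.016 q [-0.28  0.46  0.15  1.99 -0.1   0.7  -0.01]
```

View pics/w8.png

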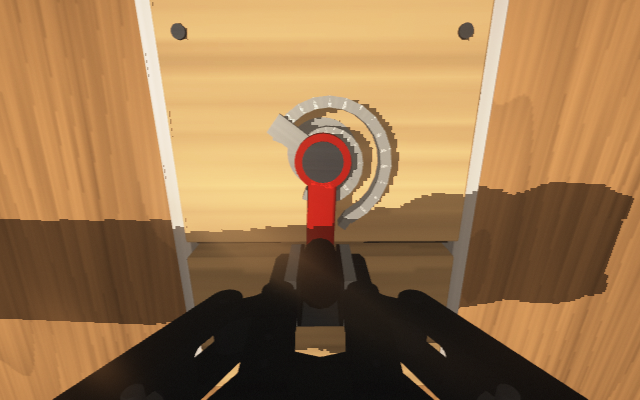

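```bash
cat >> h.py <<'E'
import json,os
def swing(P,da,n=10,r=.050,extra=0.0):
    """extra: lead angle added at once"""
    from rig import get_obs
    o=get_obs(); p=o["tool_pos"]; R=o["orientation"]; P=np.array([P[0],P[1],p[2]])
    f=o["force"]; d=p-P; a=np.arctan2(-d@DX,-d@DY)
    if a<-0.5: a+=2*np.pi
    er=-np.cos(a)*DY-np.sin(a)*DX; et=np.sin(a)*DY-np.cos(a)*DX
    print("t %.2f a=%.3f r=%.1f z=%.1f  Ft(resist)=%.2f Fr(out)=%.2f Fz=%.2f gap %.1f q7 %.2f"%(o["t"],a,1000*np.linalg.norm(d[:2]),p[2]*1000,-f@et,f@er,f[2],o["finger_gap"]*1000,o["joint_positions"][6]),"pos",(p*1000).round(1),"turn",Ro.from_matrix(R.T@RT).as_rotvec(degrees=True).round(1))
    with open("log.txt","a") as F: F.write("%f %f %f %f %f\n"%(p[0],p[1],p[2],f[0],f[1]))
    rows=[]
    for k in range(1,n+1):
        b=a+extra+da*k; T=P+r*(-np.cos(b)*DY-np.sin(b)*DX)
        s=R.T@(T-p)*1000; rows.append([round(float(x),1) for x in s])
    print(rows)
E
python3 - <<'E'
from h import *
swing((.5225,.104),.04)
E
```

```text
t 8.52 a=0.015 r=49.7 z=82.3  Ft(resist)=-1.72 Fr(out)=-0.16 Fz=5.11 gap 16.0 q7 -0.01 pos [524.6  54.3  82.3] turn [-0.3  0.  -0.1]
[[-0.0, -2.0, 0.2], [-0.0, -4.0, 0.1], [-0.0, -6.0, -0.2], [-0.0, -8.0, -0.5], [-0.0, -9.9, -0.8], [-0.0, -11.9, -1.3], [-0.0, -13.8, -1.8], [-0.0, -15.7, -2.4], [-0.0, -17.6, -3.1], [-0.0, -19.4, -3.9]]
```

Call:
step_arm:
  steps:
    - [[0,0,0],[0,-2,0],-1]
    - [[0,0,0],[0,-4,0],-1]
    - [[0,0,0],[0,-6,-0.2],-1]
    - [[0,0,0],[0,-8,-0.5],-1]
    - [[0,0,0],[0,-10,-0.8],-1]
    - [[0,0,0],[0,-12,-1.3],-1]
    - [[0,0,0],[0,-14,-1.8],-1]
    - [[0,0,0],[0,-16,-2.4],-1]
    - [[0,0,0],[0,-17.6,-3.1],-1]
    - [[0,0,0],[0,-19.4,-3.9],-1]

```text
t: 9.35
tool_pos: [0.5052, 0.0576, 0.0824]
orientation: [[0.003, 0.999, 0.052], [0.0, 0.052, -0.999], [-1.0, 0.003, 0.0]]
force: [4.6, 3.6, -2.9]
finger_gap: 0.0164
```

Run:
```python
from h import *
swing((.5225,.104),.04)
```

```text
t 9.35 a=0.415 r=49.5 z=82.4  Ft(resist)=3.03 Fr(out)=-4.92 Fz=-2.92 gap 16.4 q7 -0.02 pos [505.2  57.6  82.4] turn [-0.3  0.  -0.2]
[[-0.0, -2.0, -0.4], [-0.0, -3.8, -1.3], [-0.0, -5.6, -2.2], [-0.0, -7.3, -3.3], [-0.0, -8.9, -4.4], [-0.0, -10.5, -5.6], [-0.0, -12.1, -6.8], [-0.0, -13.6, -8.1], [-0.0, -15.1, -9.5], [-0.0, -16.5, -10.9]]
```

Run:
```python
from h import *
swing((.5228,.1048),.04)
```

```text
t 9.35 a=0.415 r=50.3 z=82.4  Ft(resist)=3.03 Fr(out)=-4.92 Fz=-2.92 gap 16.4 q7 -0.02 pos [505.2  57.6  82.4] turn [-0.3  0.  -0.2]
[[-0.0, -1.7, -1.1], [-0.0, -3.5, -2.0], [-0.0, -5.2, -3.0], [-0.0, -6.9, -4.1], [-0.0, -8.6, -5.2], [-0.0, -10.2, -6.4], [-0.0, -11.8, -7.6], [-0.0, -13.3, -8.9], [-0.0, -14.7, -10.3], [-0.0, -16.2, -11.7]]
```

Call:
step_arm:
  steps:
    - [[0,0,0],[0,-1.7,-1.1],-1]
    - [[0,0,0],[0,-3.5,-2],-1]
    - [[0,0,0],[0,-5.2,-3],-1]
    - [[0,0,0],[0,-6.9,-4.1],-1]
    - [[0,0,0],[0,-8.6,-5.2],-1]
    - [[0,0,0],[0,-10.2,-6.4],-1]
    - [[0,0,0],[0,-11.8,-7.6],-1]
    - [[0,0,0],[0,-13.3,-8.9],-1]
    - [[0,0,0],[0,-14.7,-10.3],-1]
    - [[0,0,0],[0,-16.2,-11.7],-1]

```text
t: 10.18
tool_pos: [0.4884, 0.0685, 0.0824]
orientation: [[0.003, 0.999, 0.052], [0.0, 0.052, -0.999], [-1.0, 0.003, 0.0]]
force: [3.3, 1.6, -3.9]
finger_gap: 0.016
```

Run:
```python
from h import *
swing((.5228,.1048),.04)
```

```text
t 10.18 a=0.816 r=50.0 z=82.4  Ft(resist)=1.34 Fr(out)=-3.44 Fz=-3.94 gap 16.0 q7 -0.05 pos [488.4  68.5  82.4] turn [-0.3  0.  -0.2]
[[-0.0, -1.4, -1.5], [-0.0, -2.7, -3.0], [-0.0, -3.9, -4.6], [-0.0, -5.1, -6.2], [-0.0, -6.1, -7.9], [-0.0, -7.2, -9.6], [-0.0, -8.1, -11.3], [-0.0, -9.0, -13.1], [-0.0, -9.8, -14.9], [-0.0, -10.6, -16.8]]
```

Call:
step_arm:
  steps:
    - [[0,0,0],[0.5,-1.3,-1.7],-1]
    - [[0,0,0],[0.5,-2.5,-3.2],-1]
    - [[0,0,0],[0.5,-3.6,-4.8],-1]
    - [[0,0,0],[0.5,-4.7,-6.4],-1]
    - [[0,0,0],[0.5,-5.7,-8],-1]
    - [[0,0,0],[0.5,-6.8,-9.7],-1]
    - [[0,0,0],[0.5,-7.7,-11.3],-1]
    - [[0,0,0],[0.5,-8.6,-13.1],-1]
    - [[0,0,0],[0.5,-9.4,-14.9],-1]
    - [[0,0,0],[0.5,-10.2,-16.8],-1]

```text
t: 11.02
tool_pos: [0.4776, 0.0843, 0.0823]
orientation: [[0.003, 0.999, 0.052], [-0.0, 0.052, -0.999], [-1.0, 0.003, 0.001]]
force: [2.7, -2.7, 4.9]
finger_gap: 0.0163
```

Run:
```python
from h import *
swing((.5228,.1048),.04)
from rig import optics
c=optics.capture("top"); cv2.imwrite("pics/t4.png",cv2.resize(c["image"][165:290,260:435],None,fx=4.5,fy=4.5,interpolation=cv2.INTER_CUBIC))
w=optics.capture("wrist"); cv2.imwrite("pics/w9.png",w["image"])
```

```text
t 11.02 a=1.202 r=49.7 z=82.3  Ft(resist)=3.62 Fr(out)=-1.33 Fz=4.87 gap 16.3 q7 -0.09 pos [477.6  84.3  82.3] turn [-0.3  0.  -0.2]
[[-0.0, -1.0, -1.7], [-0.0, -1.6, -3.7], [-0.0, -2.2, -5.6], [-0.0, -2.6, -7.5], [-0.0, -3.0, -9.5], [-0.0, -3.3, -11.5], [-0.0, -3.6, -13.4], [-0.0, -3.7, -15.4], [-0.0, -3.8, -17.4], [-0.0, -3.8, -19.4]]
```

View pics/w9.png

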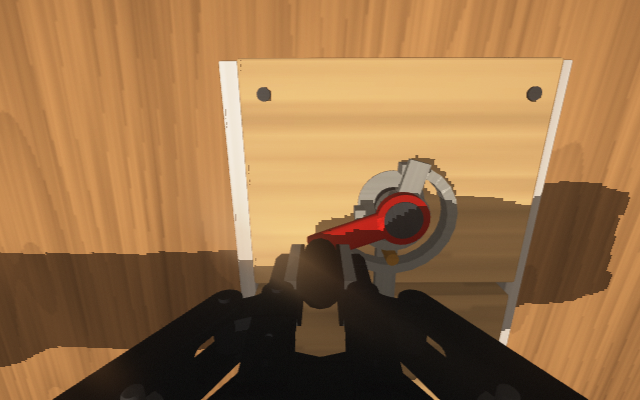

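Run:
```python
from h import *
from scipy.optimize import least_squares
L=np.loadtxt("log.txt")[:,:2]
for r in (.05,):
    s=least_squares(lambda P: np.hypot(*(L-P).T)-r,[.5225,.104]); print(s.x,s.fun*1000)
swing(s.x,.03)
```

```text
[0.52340225 0.10424759] [-0.05007452  0.03583553  0.03583553 -0.0117121  -0.02082174]
t 11.12 a=1.226 r=50.0 z=82.3  Ft(resist)=2.24 Fr(out)=-1.93 Fz=6.11 gap 16.3 q7 -0.09 pos [477.4  84.7  82.3] turn [-0.3  0.  -0.2]
[[-0.0, -0.5, -1.4], [-0.0, -0.9, -2.8], [-0.0, -1.4, -4.3], [-0.0, -1.7, -5.7], [-0.0, -2.0, -7.2], [-0.0, -2.3, -8.7], [-0.0, -2.5, -10.2], [-0.0, -2.7, -11.7], [-0.0, -2.9, -13.1], [-0.0, -3.0, -14.6]]
```

Call:
step_arm:
  steps:
    - [[0,0,0],[-0.3,-0.5,-1.4],-1]
    - [[0,0,0],[-0.3,-0.9,-2.8],-1]
    - [[0,0,0],[-0.3,-1.4,-4.3],-1]
    - [[0,0,0],[-0.3,-1.7,-5.7],-1]
    - [[0,0,0],[-0.3,-2,-7.2],-1]
    - [[0,0,0],[-0.3,-2.3,-8.7],-1]
    - [[0,0,0],[-0.3,-2.5,-10.2],-1]
    - [[0,0,0],[-0.3,-2.7,-11.7],-1]
    - [[0,0,0],[-0.3,-2.9,-13.1],-1]
    - [[0,0,0],[-0.3,-3,-14.6],-1]

```text
t: 11.95
tool_pos: [0.4737, 0.0987, 0.0824]
orientation: [[0.003, 0.999, 0.052], [-0.001, 0.052, -0.999], [-1.0, 0.003, 0.001]]
force: [4.7, -1.9, -1.7]
finger_gap: 0.0163
```

Run:
```python
from h import *
swing((.5234,.10425),.03)
```

```text
t 11.95 a=1.518 r=50.0 z=82.4  Ft(resist)=2.36 Fr(out)=-4.49 Fz=-1.68 gap 16.3 q7 -0.13 pos [473.7  98.7  82.4] turn [-0.3  0.1 -0.2]
[[-0.0, -0.0, -1.5], [-0.0, -0.0, -3.0], [-0.0, -0.0, -4.5], [-0.0, 0.0, -6.0], [-0.0, 0.2, -7.5], [-0.0, 0.3, -9.0], [-0.0, 0.5, -10.5], [-0.0, 0.8, -12.0], [-0.0, 1.1, -13.4], [-0.0, 1.4, -14.9]]
```

Call:
step_arm:
  steps:
    - [[0,0,0],[0,0.5,-1.5],-1]
    - [[0,0,0],[0,0.5,-3],-1]
    - [[0,0,0],[0,0.5,-4.5],-1]
    - [[0,0,0],[0,0.5,-6],-1]
    - [[0,0,0],[0,0.6,-7.5],-1]
    - [[0,0,0],[0,0.7,-9],-1]
    - [[0,0,0],[0,0.9,-10.5],-1]
    - [[0,0,0],[0,1.2,-12],-1]
    - [[0,0,0],[0,1.5,-13.4],-1]
    - [[0,0,0],[0,1.8,-14.9],-1]

```text
t: 12.78
tool_pos: [0.4743, 0.1138, 0.0823]
orientation: [[0.002, 0.999, 0.052], [-0.001, 0.052, -0.999], [-1.0, 0.002, 0.001]]
force: [-0.3, -4.1, 4.4]
finger_gap: 0.0165
```

Run:
```python
from h import *
swing((.5234,.10425),.025,6)
```

```text
t 12.78 a=1.821 r=50.0 z=82.3  Ft(resist)=4.11 Fr(out)=-0.50 Fz=4.39 gap 16.5 q7 -0.16 pos [474.3 113.8  82.3] turn [-0.3  0.1 -0.1]
[[-0.0, 0.3, -1.2], [-0.0, 0.7, -2.4], [-0.0, 1.0, -3.6], [-0.0, 1.5, -4.8], [-0.0, 1.9, -6.0], [-0.0, 2.4, -7.1]]
```

Call:
step_arm:
  steps:
    - [[0,0,0],[0,0.3,-1.2],-1]
    - [[0,0,0],[0,0.7,-2.4],-1]
    - [[0,0,0],[0,1,-3.6],-1]
    - [[0,0,0],[0,1.5,-4.8],-1]
    - [[0,0,0],[0,1.9,-6],-1]
    - [[0,0,0],[0,2.4,-7.1],-1]

```text
t: 13.28
tool_pos: [0.4763, 0.1211, 0.0823]
orientation: [[0.002, 0.999, 0.052], [-0.001, 0.052, -0.999], [-1.0, 0.002, 0.001]]
force: [-0.5, -3.3, 3.9]
finger_gap: 0.0163
```

Run:
```python
from h import *
swing((.5234,.10425),.025,6)
from rig import optics
for i in range(3): optics.capture("top"); swing((.5234,.10425),.025,6)
```

```text
t 13.28 a=1.972 r=50.0 z=82.3  Ft(resist)=3.28 Fr(out)=-0.63 Fz=3.95 gap 16.3 q7 -0.17 pos [476.3 121.1  82.3] turn [-0.3  0.1 -0.1]
[[0.0, 0.5, -1.1], [0.0, 1.1, -2.3], [0.0, 1.6, -3.4], [0.0, 2.2, -4.5], [0.0, 2.8, -5.6], [0.0, 3.4, -6.7]]
t 13.33 a=1.979 r=50.1 z=82.3  Ft(resist)=3.42 Fr(out)=-0.87 Fz=3.78 gap 16.6 q7 -0.17 pos [476.4 121.4  82.3] turn [-0.3  0.  -0.1]
[[0.0, 0.6, -1.1], [0.0, 1.1, -2.3], [0.0, 1.6, -3.4], [0.0, 2.2, -4.5], [0.0, 2.8, -5.6], [0.0, 3.5, -6.6]]
t 13.38 a=1.978 r=50.1 z=82.3  Ft(resist)=2.86 Fr(out)=-0.91 Fz=4.46 gap 16.3 q7 -0.17 pos [476.4 121.4  82.3] turn [-0.3  0.  -0.1]
[[0.0, 0.6, -1.1], [0.0, 1.1, -2.3], [0.0, 1.6, -3.4], [0.0, 2.2, -4.5], [0.0, 2.8, -5.6], [0.0, 3.5, -6.6]]
t 13.43 a=1.979 r=50.0 z=82.3  Ft(resist)=2.12 Fr(out)=-1.09 Fz=2.88 gap 16.9 q7 -0.17 pos [476.4 121.4  82.3] turn [-0.3  0.  -0.2]
[[0.0, 0.5, -1.1], [0.0, 1.1, -2.3], [0.0, 1.6, -3.4], [0.0, 2.2, -4.5], [0.0, 2.8, -5.6], [0.0, 3.5, -6.6]]
```

Call:
step_arm:
  steps:
    - [[0,0,0],[0,0.5,-1.1],-1]
    - [[0,0,0],[0,1.1,-2.3],-1]
    - [[0,0,0],[0,1.6,-3.4],-1]
    - [[0,0,0],[0,2.2,-4.5],-1]
    - [[0,0,0],[0,2.8,-5.6],-1]
    - [[0,0,0],[0,3.5,-6.7],-1]

```text
t: 13.93
tool_pos: [0.4795, 0.1283, 0.0823]
orientation: [[0.002, 0.999, 0.052], [-0.001, 0.052, -0.999], [-1.0, 0.002, 0.001]]
force: [-0.2, -2.7, 5.3]
finger_gap: 0.0161
```

Run:
```python
from h import *
swing((.5234,.10425),.025,6)
```

```text
t 13.93 a=2.129 r=50.1 z=82.3  Ft(resist)=2.48 Fr(out)=-1.08 Fz=5.32 gap 16.1 q7 -0.18 pos [479.5 128.3  82.3] turn [-0.3  0.  -0.1]
[[0.0, 0.7, -1.0], [0.0, 1.4, -2.1], [0.0, 2.1, -3.1], [0.0, 2.9, -4.1], [0.0, 3.6, -5.1], [0.0, 4.4, -6.0]]
```

Call:
step_arm:
  steps:
    - [[0,0,0],[0,0.7,-1],-1]
    - [[0,0,0],[0,1.4,-2.1],-1]
    - [[0,0,0],[0,2.1,-3.1],-1]
    - [[0,0,0],[0,2.9,-4.1],-1]
    - [[0,0,0],[0,3.6,-5.1],-1]
    - [[0,0,0],[0,4.4,-6],-1]

```text
t: 14.43
tool_pos: [0.4835, 0.1346, 0.0823]
orientation: [[0.002, 0.999, 0.052], [-0.001, 0.052, -0.999], [-1.0, 0.002, 0.001]]
force: [-0.1, -3.6, 5.6]
finger_gap: 0.0161
```

Run:
```python
from h import *
swing((.5234,.10425),.025,6)
```

```text
t 14.43 a=2.279 r=50.1 z=82.3  Ft(resist)=2.97 Fr(out)=-2.08 Fz=5.63 gap 16.1 q7 -0.19 pos [483.5 134.6  82.3] turn [-0.3  0.  -0.1]
[[0.0, 0.9, -0.9], [0.0, 1.7, -1.8], [0.0, 2.6, -2.7], [0.0, 3.5, -3.6], [0.0, 4.4, -4.4], [0.0, 5.3, -5.3]]
```

Call:
step_arm:
  steps:
    - [[0,0,0],[-0.2,0.9,-0.9],-1]
    - [[0,0,0],[-0.2,1.7,-1.8],-1]
    - [[0,0,0],[-0.2,2.6,-2.7],-1]
    - [[0,0,0],[-0.2,3.5,-3.6],-1]
    - [[0,0,0],[-0.2,4.4,-4.4],-1]
    - [[0,0,0],[-0.2,5.3,-5.3],-1]

```text
t: 14.93
tool_pos: [0.4884, 0.1401, 0.0823]
orientation: [[0.002, 0.999, 0.052], [-0.001, 0.052, -0.999], [-1.0, 0.002, 0.001]]
force: [-1.2, -4.1, 3.6]
finger_gap: 0.0163
```

Run:
```python
from h import *
swing((.5234,.10425),.025,6)
```

```text
t 14.93 a=2.425 r=50.1 z=82.3  Ft(resist)=3.70 Fr(out)=-2.07 Fz=3.60 gap 16.3 q7 -0.20 pos [488.4 140.1  82.3] turn [-0.3  0.1 -0.1]
[[0.0, 1.0, -0.7], [0.0, 2.0, -1.5], [0.0, 3.0, -2.3], [0.0, 4.0, -3.0], [0.0, 5.0, -3.7], [0.0, 6.1, -4.4]]
```

Call:
step_arm:
  steps:
    - [[0,0,0],[0,1,-0.7],-1]
    - [[0,0,0],[0,2,-1.5],-1]
    - [[0,0,0],[0,3,-2.3],-1]
    - [[0,0,0],[0,4,-3],-1]

```text
t: 15.27
tool_pos: [0.4922, 0.1434, 0.0823]
orientation: [[0.001, 0.999, 0.052], [-0.001, 0.052, -0.999], [-1.0, 0.001, 0.001]]
force: [-0.8, -4.4, 4.7]
finger_gap: 0.0164
```

Run:
```python
from h import *
swing((.5234,.10425),.025,6)
from rig import optics
optics.capture("top"); swing((.5234,.10425),.025,6)
```

```text
t 15.27 a=2.526 r=50.1 z=82.3  Ft(resist)=3.34 Fr(out)=-2.93 Fz=4.67 gap 16.4 q7 -0.20 pos [492.2 143.4  82.3] turn [-0.3  0.1 -0.1]
[[0.0, 1.1, -0.6], [0.0, 2.1, -1.3], [0.0, 3.2, -2.0], [0.0, 4.3, -2.6], [0.0, 5.4, -3.2], [0.0, 6.5, -3.8]]
t 15.32 a=2.532 r=50.1 z=82.3  Ft(resist)=2.52 Fr(out)=-2.39 Fz=2.88 gap 16.4 q7 -0.20 pos [492.4 143.6  82.3] turn [-0.3  0.  -0.1]
[[0.0, 1.1, -0.6], [0.0, 2.1, -1.3], [0.0, 3.2, -2.0], [0.0, 4.3, -2.6], [0.0, 5.4, -3.2], [0.0, 6.5, -3.8]]
```

Call:
step_arm:
  steps:
    - [[0,0,0],[0,1.1,-0.5],-1]
    - [[0,0,0],[0,2.1,-1.2],-1]
    - [[0,0,0],[0,3.2,-1.8],-1]
    - [[0,0,0],[0,4.3,-2.4],-1]
    - [[0,0,0],[0,5.4,-3],-1]

```text
t: 15.73
tool_pos: [0.4975, 0.1472, 0.0823]
orientation: [[0.001, 0.999, 0.053], [-0.001, 0.053, -0.999], [-1.0, 0.001, 0.001]]
force: [-1.6, -2.9, 4.2]
finger_gap: 0.0163
```

Run:
```python
from h import *
swing((.5234,.10425),.025,6)
```

```text
t 15.73 a=2.656 r=50.1 z=82.3  Ft(resist)=2.85 Fr(out)=-1.65 Fz=4.22 gap 16.3 q7 -0.21 pos [497.5 147.2  82.3] turn [-0.3  0.  -0.1]
[[0.0, 1.2, -0.5], [0.0, 2.3, -1.0], [0.0, 3.4, -1.5], [0.0, 4.6, -2.0], [0.0, 5.7, -2.5], [0.0, 6.9, -2.9]]
```

Call:
step_arm:
  steps:
    - [[0,0,0],[0,1.2,-0.5],-1]
    - [[0,0,0],[0,2.3,-1],-1]
    - [[0,0,0],[0,3.4,-1.5],-1]
    - [[0,0,0],[0,4.6,-2],-1]
    - [[0,0,0],[0,5.7,-2.5],-1]

```text
t: 16.15
tool_pos: [0.5031, 0.1501, 0.0823]
orientation: [[0.001, 0.999, 0.053], [-0.001, 0.053, -0.999], [-1.0, 0.001, 0.001]]
force: [-1.9, -2.8, 3.8]
finger_gap: 0.0162
```

Run:
```python
from h import *
swing((.5234,.10425),.025,6)
```

```text
t 16.15 a=2.782 r=50.2 z=82.3  Ft(resist)=2.87 Fr(out)=-1.83 Fz=3.82 gap 16.2 q7 -0.21 pos [503.1 150.1  82.3] turn [-0.3  0.  -0.1]
[[0.0, 1.2, -0.3], [0.0, 2.4, -0.7], [0.0, 3.6, -1.1], [0.0, 4.8, -1.4], [0.0, 6.0, -1.7], [0.0, 7.2, -2.0]]
```

Call:
step_arm:
  steps:
    - [[0,0,0],[0,1.2,-0.3],-1]
    - [[0,0,0],[0,2.4,-0.7],-1]
    - [[0,0,0],[0,3.6,-1.1],-1]
    - [[0,0,0],[0,4.8,-1.4],-1]
    - [[0,0,0],[0,6,-1.7],-1]

```text
t: 16.57
tool_pos: [0.5089, 0.1523, 0.0823]
orientation: [[0.001, 0.999, 0.053], [-0.001, 0.053, -0.999], [-1.0, 0.001, 0.001]]
force: [-2.2, -3.4, 5.9]
finger_gap: 0.016
```

Run:
```python
from h import *
swing((.5234,.10425),.025,6)
```

```text
t 16.57 a=2.907 r=50.1 z=82.3  Ft(resist)=3.13 Fr(out)=-2.63 Fz=5.89 gap 16.0 q7 -0.21 pos [508.9 152.3  82.3] turn [-0.3  0.  -0. ]
[[0.0, 1.3, -0.1], [0.0, 2.5, -0.4], [0.0, 3.7, -0.6], [0.0, 4.9, -0.8], [0.0, 6.2, -1.0], [0.0, 7.4, -1.1]]
```

Call:
step_arm:
  steps:
    - [[0,0,0],[0,1.3,-0.1],-1]
    - [[0,0,0],[0,2.5,-0.4],-1]
    - [[0,0,0],[0,3.7,-0.6],-1]
    - [[0,0,0],[0,4.9,-0.8],-1]
    - [[0,0,0],[0,6.2,-1],-1]

```text
t: 16.98
tool_pos: [0.5148, 0.1537, 0.0823]
orientation: [[0.0, 0.999, 0.053], [-0.001, 0.053, -0.999], [-1.0, 0.0, 0.001]]
force: [-2.9, -2.8, 5.3]
finger_gap: 0.0162
```

Run:
```python
from h import *
swing((.5234,.10425),.025,6)
```

```text
t 16.98 a=3.027 r=50.2 z=82.3  Ft(resist)=3.39 Fr(out)=-2.26 Fz=5.26 gap 16.2 q7 -0.21 pos [514.8 153.7  82.3] turn [-0.3  0.  -0. ]
[[0.0, 1.3, 0.0], [0.0, 2.5, -0.1], [0.0, 3.8, -0.1], [0.0, 5.0, -0.2], [0.0, 6.3, -0.2], [0.0, 7.5, -0.2]]
```

Call:
step_arm:
  steps:
    - [[0,0,0],[0,1.3,0],-1]
    - [[0,0,0],[0,2.5,0],-1]
    - [[0,0,0],[0,3.8,-0.1],-1]
    - [[0,0,0],[0,5,-0.1],-1]

```text
t: 17.32
tool_pos: [0.5196, 0.1543, 0.0823]
orientation: [[-0.0, 0.999, 0.053], [-0.0, 0.053, -0.999], [-1.0, -0.0, 0.0]]
force: [-3.2, -1.8, 4.8]
finger_gap: 0.0162
```

Run:
```python
from h import *
swing((.5234,.10425),.025,6)
```

```text
t 17.32 a=3.123 r=50.2 z=82.3  Ft(resist)=3.29 Fr(out)=-1.52 Fz=4.77 gap 16.2 q7 -0.20 pos [519.6 154.3  82.3] turn [-0.3  0.   0. ]
[[-0.0, 1.3, 0.1], [-0.0, 2.5, 0.2], [-0.0, 3.8, 0.2], [-0.0, 5.0, 0.3], [-0.0, 6.2, 0.4], [-0.0, 7.5, 0.5]]
```

Call:
step_arm:
  steps:
    - [[0,0,0],[0,1.3,0.1],-1]
    - [[0,0,0],[0,2.5,0.2],-1]
    - [[0,0,0],[0,3.8,0.3],-1]
    - [[0,0,0],[0,5,0.4],-1]

```text
t: 17.65
tool_pos: [0.5241, 0.1544, 0.0823]
orientation: [[-0.002, 0.999, 0.053], [-0.0, 0.053, -0.999], [-1.0, -0.002, 0.0]]
force: [-4.5, -2.7, 7.1]
finger_gap: 0.0165
```

Run:
```python
from h import *
swing((.5234,.10425),.025,6)
```

```text
t 17.65 a=3.214 r=50.2 z=82.3  Ft(resist)=4.50 Fr(out)=-2.77 Fz=7.11 gap 16.5 q7 -0.20 pos [524.1 154.4  82.3] turn [-0.2  0.   0.1]
[[-0.0, 1.2, 0.3], [-0.0, 2.5, 0.4], [-0.0, 3.7, 0.6], [-0.0, 5.0, 0.8], [-0.0, 6.2, 1.0], [-0.0, 7.4, 1.2]]
```

Call:
step_arm:
  steps:
    - [[0,0,0],[-0.5,1.2,0.4],-1]
    - [[0,0,0],[-0.5,2.4,0.6],-1]
    - [[0,0,0],[-0.5,3.2,0.8],-1]

```text
t: 17.9
tool_pos: [0.5267, 0.1542, 0.0823]
orientation: [[-0.003, 0.999, 0.054], [-0.0, 0.054, -0.999], [-1.0, -0.003, -0.0]]
force: [-2.9, -0.5, 1.3]
finger_gap: 0.0162
```

Run:
```python
from h import *
swing((.5234,.10425),.025,6)
from rig import optics
for i in range(3): optics.capture("top"); swing((.5234,.10425),.025,3)
```

```text
t 17.90 a=3.266 r=50.1 z=82.3  Ft(resist)=2.90 Fr(out)=-0.67 Fz=1.33 gap 16.2 q7 -0.20 pos [526.7 154.2  82.3] turn [-0.2 -0.   0.2]
[[-0.0, 1.2, 0.3], [-0.0, 2.5, 0.5], [-0.0, 3.7, 0.7], [-0.0, 4.9, 0.9], [-0.0, 6.1, 1.2], [-0.0, 7.3, 1.6]]
t 17.95 a=3.272 r=50.1 z=82.4  Ft(resist)=2.66 Fr(out)=-1.00 Fz=0.15 gap 16.2 q7 -0.20 pos [527.  154.2  82.4] turn [-0.2 -0.   0.1]
[[-0.0, 1.2, 0.3], [-0.0, 2.5, 0.5], [-0.0, 3.7, 0.7]]
t 18.00 a=3.271 r=50.1 z=82.4  Ft(resist)=3.27 Fr(out)=0.35 Fz=0.04 gap 16.4 q7 -0.20 pos [527.  154.2  82.4] turn [-0.2 -0.   0.1]
[[-0.0, 1.2, 0.3], [-0.0, 2.5, 0.5], [-0.0, 3.7, 0.7]]
t 18.05 a=3.271 r=50.1 z=82.4  Ft(resist)=3.47 Fr(out)=-1.00 Fz=0.18 gap 16.3 q7 -0.20 pos [527.  154.2  82.4] turn [-0.2 -0.   0.1]
[[-0.0, 1.2, 0.3], [-0.0, 2.5, 0.5], [-0.0, 3.7, 0.7]]
```

Call:
step_arm:
  steps:
    - [[0,0,0],[0,1.2,0.3],-1]
    - [[0,0,0],[0,2.5,0.5],-1]
    - [[0,0,0],[0,3.7,0.7],-1]
    - [[0,0,0],[0,4.5,0.8],-1]

```text
t: 18.38
tool_pos: [0.5318, 0.1537, 0.0824]
orientation: [[-0.002, 0.999, 0.054], [-0.0, 0.054, -0.999], [-1.0, -0.002, -0.0]]
force: [-3.3, -0.5, 1.9]
finger_gap: 0.0158
```

Run:
```python
from h import *
swing((.5234,.10425),.025,4)
```

```text
t 18.38 a=3.367 r=50.1 z=82.4  Ft(resist)=3.12 Fr(out)=-1.09 Fz=1.85 gap 15.8 q7 -0.19 pos [531.8 153.7  82.4] turn [-0.2 -0.   0.1]
[[-0.0, 1.2, 0.4], [-0.0, 2.4, 0.7], [-0.0, 3.6, 1.1], [-0.0, 4.8, 1.4]]
```

Call:
step_arm:
  steps:
    - [[0,0,0],[0,1.2,0.4],-1]
    - [[0,0,0],[0,2.4,0.7],-1]
    - [[0,0,0],[0,3.6,1.1],-1]
    - [[0,0,0],[0,4.8,1.4],-1]

```text
t: 18.72
tool_pos: [0.5366, 0.1526, 0.0823]
orientation: [[-0.002, 0.999, 0.054], [0.0, 0.054, -0.999], [-1.0, -0.002, -0.0]]
force: [-3.9, -0.5, 2.2]
finger_gap: 0.0162
```

Run:
```python
from h import *
swing((.5234,.10425),.025,4)
```

```text
t 18.72 a=3.466 r=50.1 z=82.3  Ft(resist)=3.62 Fr(out)=-1.51 Fz=2.22 gap 16.2 q7 -0.19 pos [536.6 152.6  82.3] turn [-0.2 -0.   0.1]
[[-0.0, 1.2, 0.5], [-0.0, 2.3, 0.9], [-0.0, 3.5, 1.4], [-0.0, 4.6, 1.9]]
```

Call:
step_arm:
  steps:
    - [[0,0,0],[0,1.2,0.5],-1]
    - [[0,0,0],[0,2.3,0.9],-1]
    - [[0,0,0],[0,3.5,1.4],-1]

```text
t: 18.97
tool_pos: [0.5403, 0.1515, 0.0823]
orientation: [[-0.002, 0.999, 0.054], [0.0, 0.054, -0.999], [-1.0, -0.002, -0.0]]
force: [-4.2, -0.2, 2.3]
finger_gap: 0.0163
```

Run:
```python
from h import *
swing((.5234,.10425),.025,4)
from rig import optics
c=optics.capture("top"); cv2.imwrite("pics/t5.png",cv2.resize(c["image"][165:290,260:435],None,fx=4.5,fy=4.5,interpolation=cv2.INTER_CUBIC))
swing((.5234,.10425),.025,4)
w=optics.capture("wrist"); cv2.imwrite("pics/w10.png",w["image"])
```

```text
t 18.97 a=3.543 r=50.1 z=82.3  Ft(resist)=3.87 Fr(out)=-1.64 Fz=2.29 gap 16.3 q7 -0.18 pos [540.3 151.5  82.3] turn [-0.2 -0.   0.1]
[[-0.0, 1.1, 0.6], [-0.0, 2.2, 1.2], [-0.0, 3.3, 1.7], [-0.0, 4.4, 2.3]]
t 19.02 a=3.551 r=50.1 z=82.4  Ft(resist)=2.44 Fr(out)=-0.92 Fz=1.12 gap 16.3 q7 -0.18 pos [540.7 151.3  82.4] turn [-0.2 -0.   0.1]
[[-0.0, 1.1, 0.6], [-0.0, 2.2, 1.2], [-0.0, 3.3, 1.7], [-0.0, 4.4, 2.3]]
```

View pics/t5.png

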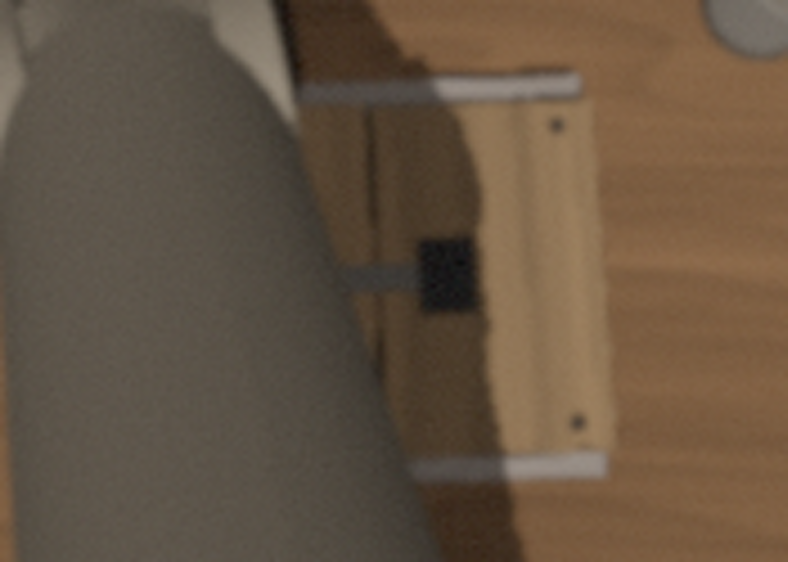

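View pics/w10.png

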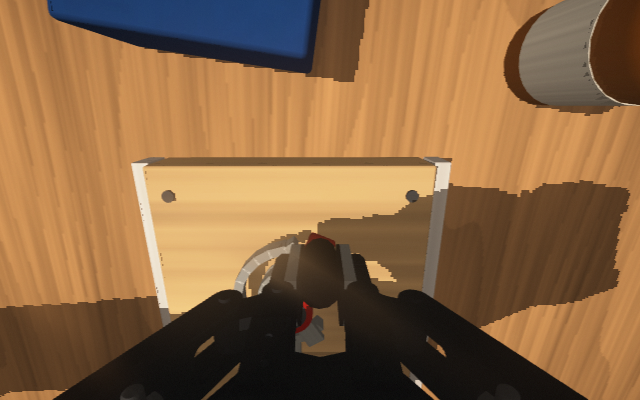

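Call:
step_arm:
  steps:
    - [[0,0,0],[0,1.1,0.6],-1]
    - [[0,0,0],[0,2.2,1.2],-1]
    - [[0,0,0],[0,3.3,1.7],-1]

```text
t: 19.32
tool_pos: [0.5441, 0.1499, 0.0824]
orientation: [[-0.002, 0.999, 0.054], [0.0, 0.054, -0.999], [-1.0, -0.002, -0.0]]
force: [-3.4, -0.8, 1.7]
finger_gap: 0.0163
```

Run:
```python
from h import *
swing((.5234,.10425),.02,4)
```

```text
t 19.32 a=3.626 r=50.1 z=82.4  Ft(resist)=2.74 Fr(out)=-2.17 Fz=1.69 gap 16.3 q7 -0.18 pos [544.1 149.9  82.4] turn [-0.2 -0.   0.1]
[[-0.0, 0.8, 0.6], [-0.0, 1.7, 1.1], [-0.0, 2.6, 1.6], [-0.0, 3.4, 2.1]]
```

Call:
step_arm:
  steps:
    - [[0,0,0],[0,0.9,0.6],-1]
    - [[0,0,0],[0,1.7,1.1],-1]
    - [[0,0,0],[0,2.6,1.6],-1]
    - [[0,0,0],[0,3.4,2.1],-1]

```text
t: 19.65
tool_pos: [0.5471, 0.1484, 0.0823]
orientation: [[-0.003, 0.999, 0.054], [0.001, 0.054, -0.999], [-1.0, -0.003, -0.001]]
force: [-5.4, 0.4, 4.2]
finger_gap: 0.0164
```

Run:
```python
from h import *
swing((.5234,.10425),.02,4)
```

```text
t 19.65 a=3.691 r=50.1 z=82.3  Ft(resist)=4.94 Fr(out)=-2.21 Fz=4.18 gap 16.4 q7 -0.17 pos [547.1 148.4  82.3] turn [-0.2 -0.   0.2]
[[-0.0, 0.8, 0.6], [-0.0, 1.6, 1.2], [-0.0, 2.5, 1.7], [-0.0, 3.3, 2.3]]
```

Call:
step_arm:
  steps:
    - [[0,0,0],[0,0.8,0.6],-1]
    - [[0,0,0],[0,1.6,1.2],-1]

```text
t: 19.82
tool_pos: [0.5478, 0.148, 0.0823]
orientation: [[-0.005, 0.998, 0.055], [0.001, 0.055, -0.998], [-1.0, -0.004, -0.001]]
force: [-5.4, 1.3, 5.3]
finger_gap: 0.0161
```

Run:
```python
from h import *
swing((.5234,.10425),.02,4)
from rig import optics
for i in range(2): optics.capture("top"); swing((.5234,.10425),.02,4)
```

```text
t 19.82 a=3.709 r=50.1 z=82.3  Ft(resist)=5.39 Fr(out)=-1.48 Fz=5.26 gap 16.1 q7 -0.17 pos [547.8 148.   82.3] turn [-0.2 -0.1  0.3]
[[-0.0, 0.8, 0.6], [-0.0, 1.6, 1.2], [-0.0, 2.4, 1.8], [-0.0, 3.2, 2.4]]
t 19.87 a=3.713 r=50.1 z=82.3  Ft(resist)=4.98 Fr(out)=-1.45 Fz=3.82 gap 16.7 q7 -0.17 pos [548.  147.9  82.3] turn [-0.2 -0.1  0.2]
[[-0.0, 0.8, 0.6], [-0.0, 1.6, 1.2], [-0.0, 2.4, 1.8], [-0.0, 3.2, 2.4]]
t 19.92 a=3.714 r=50.1 z=82.3  Ft(resist)=6.58 Fr(out)=-2.15 Fz=4.47 gap 16.0 q7 -0.17 pos [548.1 147.9  82.3] turn [-0.2 -0.1  0.2]
[[-0.0, 0.8, 0.6], [-0.0, 1.6, 1.2], [-0.0, 2.4, 1.8], [-0.0, 3.2, 2.4]]
```

Run:
```python
from h import *
from rig import optics
for i in range(6): optics.capture("top"); swing((.5234,.10425),.02,1)
```

```text
t 19.97 a=3.715 r=50.1 z=82.3  Ft(resist)=4.98 Fr(out)=-2.02 Fz=4.94 gap 16.5 q7 -0.17 pos [548.1 147.8  82.3] turn [-0.2 -0.1  0.2]
[[-0.0, 0.8, 0.6]]
t 20.02 a=3.715 r=50.1 z=82.4  Ft(resist)=5.64 Fr(out)=-0.98 Fz=3.77 gap 15.9 q7 -0.17 pos [548.1 147.9  82.4] turn [-0.2 -0.1  0.2]
[[-0.0, 0.8, 0.7]]
t 20.07 a=3.714 r=50.1 z=82.3  Ft(resist)=5.71 Fr(out)=-1.99 Fz=3.59 gap 16.2 q7 -0.17 pos [548.1 147.9  82.3] turn [-0.2 -0.1  0.2]
[[-0.0, 0.8, 0.6]]
t 20.12 a=3.715 r=50.1 z=82.3  Ft(resist)=5.70 Fr(out)=-2.08 Fz=4.00 gap 16.2 q7 -0.17 pos [548.1 147.8  82.3] turn [-0.2 -0.1  0.2]
[[-0.0, 0.8, 0.6]]
t 20.17 a=3.715 r=50.1 z=82.3  Ft(resist)=6.02 Fr(out)=-1.03 Fz=5.16 gap 16.5 q7 -0.17 pos [548.1 147.8  82.3] turn [-0.2 -0.1  0.2]
[[-0.0, 0.8, 0.6]]
t 20.22 a=3.715 r=50.1 z=82.4  Ft(resist)=4.69 Fr(out)=-2.52 Fz=3.65 gap 16.2 q7 -0.17 pos [548.1 147.9  82.4] turn [-0.2 -0.1  0.2]
[[-0.0, 0.8, 0.7]]
```

Call:
step_arm:
  steps:
    - [[0,0,0],[0,0,0],-1]
    - [[0,0,0],[0,0,0],-1]
    - [[0,0,0],[0,0,0],0.1]
    - [[0,0,0],[0,0,0],0.1]
    - [[0,0,0],[0,0,0],0.1]
    - [[0,0,0],[0,0,0],0.1]

```text
t: 20.72
tool_pos: [0.5491, 0.1477, 0.0826]
orientation: [[-0.002, 0.999, 0.054], [0.001, 0.054, -0.999], [-1.0, -0.002, -0.001]]
force: [-0.2, -0.1, -0.3]
finger_gap: 0.0468
```

Run:
```python
from h import *
from rig import optics
swing((.5234,.10425),.02,1)
w=optics.capture("wrist"); cv2.imwrite("pics/w11.png",w["image"])
```

```text
t 20.72 a=3.734 r=50.5 z=82.6  Ft(resist)=0.10 Fr(out)=-0.12 Fz=-0.29 gap 46.8 q7 -0.17 pos [549.1 147.7  82.6] turn [-0.2 -0.1  0.1]
[[-0.0, 0.5, 1.0]]
```

View pics/w11.png

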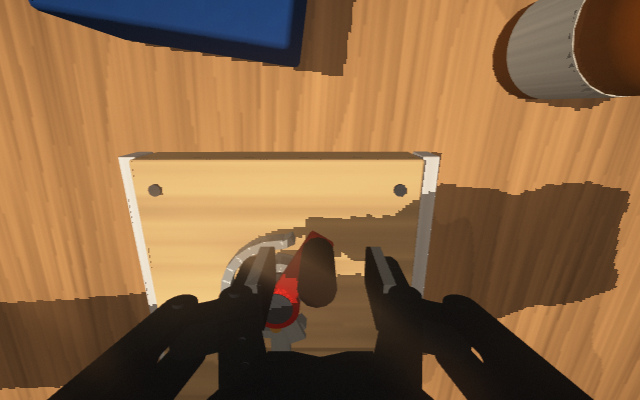

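Released, the knob standing free between the fingers. Rise straight up, then move aside to see.

Call:
step_arm:
  steps:
    - [[0,0,0],[-15,0,0],0.1]
    - [[0,0,0],[-40,0,0],0.1]
    - [[0,0,0],[-70,0,0],0.1]
    - [[0,0,0],[-100,0,0],0.1]
    - [[0,0,0],[-130,0,0],0.1]
    - [[0,0,0],[-150,-10,30],0.1]
    - [[0,0,0],[-150,-20,70],0.1]
    - [[0,0,0],[-150,-20,110],0.1]
    - [[0,0,0],[-150,-20,150],0.1]
    - [[0,0,0],[-150,-20,190],0.1]

```text
t: 21.6
tool_pos: [0.5397, -0.045, 0.2331]
orientation: [[-0.001, 0.998, 0.055], [0.001, 0.055, -0.998], [-1.0, -0.001, -0.001]]
force: [1.0, 0.2, -0.6]
finger_gap: 0.0467
```

Call:
step_arm:
  steps:
    - [[0,0,0],[0,0,40],0.1]
    - [[0,0,0],[0,0,75],0.1]
    - [[0,0,0],[0,0,90],0.1]
    - [[0,0,0],[0,0,90],0.1]
    - [[0,0,0],[0,0,90],0.1]

```text
t: 22.02
tool_pos: [0.5446, -0.1361, 0.233]
orientation: [[-0.0, 0.999, 0.052], [0.001, 0.052, -0.999], [-1.0, -0.0, -0.001]]
force: [0.9, 1.2, 0.1]
finger_gap: 0.047
```

Run:
```python
from h import *
from rig import optics
go([.5,-.1,.2])
c=optics.capture("top"); cv2.imwrite("pics/t6.png",cv2.resize(c["image"][165:290,260:435],None,fx=4.5,fy=4.5,interpolation=cv2.INTER_CUBIC)); cv2.imwrite("pics/t6f.png",c["image"])
w=optics.capture("wrist"); cv2.imwrite("pics/w12.png",w["image"])
```

```text
t 22.02 pos [ 544.6 -136.1  233. ] shift [ 33.1 -42.7 -38.3] turn [-0.31 -0.07  0.02] F [0.88 1.23 0.12] Fdeck 0.95 1.17 gap 0.047 q [-0.05  0.32  0.3   1.8  -0.11  1.05  0.35]
```

View pics/t6.png

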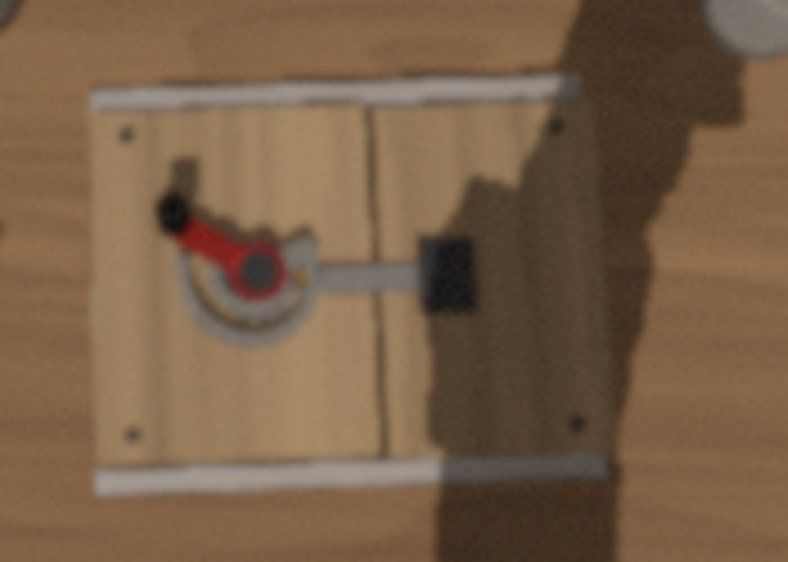

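View pics/w12.png

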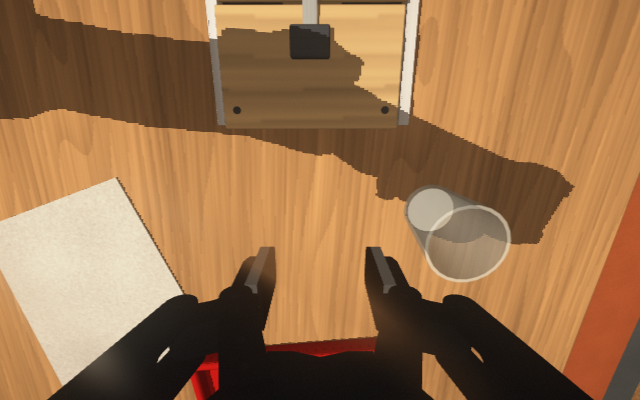

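View pics/t6f.png

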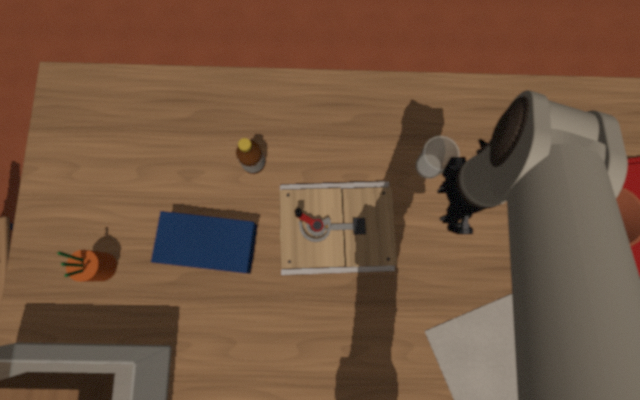

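```bash
python3 -c "
from rig import hand_in
print(hand_in())"
```

```text
the job is handed in; nothing more can be done
None
```

I joined the two halves and handed the job in at about 22 s of the 72 s allowed; no verdict came back.

- **Sliding in:** I pushed the loose half until its pin stopped hard on the cam's seat. Pushing on to about 10 N moved it no further, and the gap was about 10 mm, close to the 11 mm expected.
- **Swinging the crank:** I gripped the knob and swung it clockwise from about 0.02 to 3.71 rad. The force along the path stayed around 3 N until about 3.65 rad, then climbed.
- **Where I stopped:** At 3.71 rad the crank was firm, holding at about 5.5 N on average with no creep. Single readings ran from 4.7 to 6.6 N, a spread of roughly 0.6 N. One earlier 4.5 N reading at 3.21 rad turned out to be noise, because the force fell back to about 3 N there.
- **Last checks:** The top view shows the seam closed to a thin line, the hook around the pin and the crank still at about 3.7 rad after I let go. The oil bottle, beaker and glove box look unmoved, and the gripper is open and clear of everything.
- **Disagreement:** The cameras disagreed on the knob's position by up to 5 mm. I took the cam's axis from a circle fitted to the knob's measured path instead, with residuals of 0.05 mm or less.

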